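# Set out the wheel-hub parts in fitting order

### The arm

A 7-joint arm with a two-finger parallel gripper is mounted at the origin on the work surface. World frame = base frame: x ahead of the robot, y to its left, z up, the work surface at z = 0. Lengths are in m, angles in rad, forces in N, time in s.
With the tool pointing down it reaches from about 0.425 to 0.875 m from the base axis. Payload 4.7 kg.
Tool frame: the origin (TCP) lies midway between the tips of the shut fingers; the grasp point (between the pads) lies 19 mm behind it; z points along the fingers, y is the direction in which the jaws open and shut (so a half turn about z gives the same grasp; the last joint's range is limited). The gripper opens to 87 mm and grips with 3 to 60 N. Pads are 19 mm wide; open, the fingers measure 117 mm over their backs; the gripper's body (75 mm by 190 mm) begins 51 mm behind the grasp point.
Start: joints at [-1.109, 0.321, -0.07, 1.45, 0.023, 1.371, -0.057], TCP at [0.281, 0.586, 0.223] pointing down, gripper open.
Joint ranges: [-2.86, 2.86], [-0.3, 2.09], [-1.38, 1.24], [0.06, 2.45], [-1.56, 4.7], [0.09, 2.05], [-2.69, 2.69]. Speed limits (rad/s): [2.57, 2.57, 3.14, 3.14, 3.14, 3.14, 3.14].

### API

Orientations are given as a rotation vector (axis times angle).
In Python, from bench import * gives the robot as it stands. The module is installed in compiled form; this text tells all that it offers.
- The arm moves only by the tool play_rows, never from a script. Its argument "series" is one flat list of numbers, 7 for each row, row after row: the opening in per cent of the stroke, from 0 (shut) to 100 (fully open), then the shift along the tool's x, y, z in m, then the turn, a rotation vector about the tool's x, y, z in degrees. In form: [fingers, tx, ty, tz, rx, ry, rz, fingers, tx, ty, tz, rx, ry, rz, ...]. A call has 1 to 10 rows; each row is the pose to reach, as a shift and turn from the pose commanded when the call began, along the tool's axes at that moment; what a row does not reach only later rows make up. A row lasts 1/12 s, in which the tool goes at most 41.7 mm and 7.16 degrees, less where a joint would pass 70% of its speed; a pose out of reach is approached as far as the arm can. A call with a gripper value outside its range is refused whole. The fingers move at their own pace and stop on an object; "force" is the grip in N (left out, the last holds). Time passes only in rows, so rows that repeat a pose let the fingers close. It gives the time, the measured TCP pose, the force and the opening at its end, in the units of the state.
- get_state(): the state, without advancing time (a new reading comes with each control period).
- get_image(name): name is "side" or "top" or "wrist"; returns a dict with "frame" (400x640x3 uint8, red, green, blue), "fx", "fy", "cx", "cy" (pixels), "D" ([k1, k2, p1, p2, k3] as OpenCV has them; the pictures are not rectified), "R" (3x3) and "t" (3): a world point X has camera coordinates R X + t. Camera axes: x right, y down, z forward; pixel columns grow to the right and rows downward; lengths in m; the calibration is good to about 2 mm. A picture is of the moment at which its call begins. There is no depth.
- close_job(): hands the job in, once; it reports no verdict.
The state is a dict: "time": time; "joint_positions": joint angles; "qd": joint speeds; "joint_torque": joint torques, N m; "position": TCP position; "tool_rot": TCP orientation; "ft_force": force on the tool from outside, world axes, zero at the start; "torque": the same for the moment, N m; "grip_width": opening from 0.0 (shut) to 1.0 (fully open).
Only numpy, scipy, OpenCV 4.12 (cv2) and the standard library are available. Lean on these libraries where they do the work, as an engineer would, in place of code of your own. Each camera call takes 0.05 s, during which the arm holds its last target.

### The job

Set out the parts for the wheel hub on the blue mat in the order they will be fitted, in one straight row with the hub along the middle of the mat, with a gap of about 4 cm between each and the next: next to the hub the large ball bearing, then the brass-coloured washer with the castle nut centred on top of it, then the dust cap, dome up; and stand the black socket on the mat directly behind the nut, on the side away from the robot, with the same 4 cm gap to the washer. Set each part down rather than dropping it, and leave the grease tub, the small socket and the small bearing where they are.

Things in the scene. Friction and masses are not known exactly. Their poses are not given: they have to be found in the camera images.
- mat: Thin blue rubber mat fixed to the bench, 250 (x) x 540 (y) x 3 mm thick. Origin at the centre of its underside, on the bench. Its long side runs along its y (to the robot's left), its x points away from the robot ('behind'); it is turned up to 5 degrees.
- hub: Dark cast wheel hub with four studs, standing on the mat near the mat's left or right end, heavy, it cannot move. Round flange 120 mm in diameter (30 to 42 mm above its underside), studs and bright nose up to 67 mm high. Origin at the centre of its underside, on the mat's long middle line; its axes are parallel to the mat's. The row runs from it towards the mat's other end.
- bearing: Large open steel ball bearing lying flat on the bench: ring 52 mm outside, 25 mm bore, 15 mm high. Origin at the centre of its underside, z up.
- washer: Flat brass-coloured (yellow zinc) thrust washer lying on the bench: 52 mm outside, 25 mm hole, 6 mm thick. Origin at the centre of its underside, z up.
- nut: Bright steel hexagonal castle nut standing slots up: 36 mm across flats (41.6 mm across corners), 27 mm high of which the lower 19 mm is the plain hexagon. Origin at the centre of its underside, z up; its x axis points square to one of the flats (flats at every 60 degrees from it).
- cap: Pale grey domed dust cap standing dome up: round body 47 mm in diameter up to 19 mm, dome top at 30 mm, with a thin 52 mm rim over its lowest 3 mm. Origin at the centre of its underside, z up.
- socket: Black impact socket standing upright with its hexagonal mouth up: 57 mm tall, 50 mm in diameter over its upper 34 mm, 45 mm in diameter below. Origin at the centre of its underside, z up.
- tub: Red grease tub with a black lid, 66 mm in diameter, 56 mm tall, standing at the mat's other end from the hub, on the middle line. Loose; leave it. Origin at the centre of its underside.
- small_socket: Small bright chrome socket standing upright, 28 mm in diameter, 40 mm tall. Loose; not part of the job, leave it. Origin at the centre of its underside.
- small_bearing: Small steel ball bearing lying flat, 35 mm outside, 11 mm high. Loose; not part of the job, leave it. Origin at the centre of its underside.
Not all that is in view belongs to the job. What is shaped like the washer but orange or purple is not meant.

How it is judged:
At the end, for the whole second after the job is handed in: Centres along the row from the hub's: bearing 126, washer 218 (both within 15 mm), cap 310 (18); each on the mat within 15 mm of its middle line. Nut upright on the washer, centred within 8. Socket on the mat 91 (18) behind the line, 218 (20) along it. All upright, at rest (((y of hub in the frame of mat above 0 m and y of bearing in the frame of hub between -0.141 and -0.111 m and y of washer in the frame of hub between -0.233 and -0.203 m and y of cap in the frame of hub between -0.328 and -0.292 m and y of socket in the frame of hub between -0.238 and -0.198 m) or (y of hub in the frame of mat below 0 m and y of bearing in the frame of hub between 0.111 and 0.141 m and y of washer in the frame of hub between 0.203 and 0.233 m and y of cap in the frame of hub between 0.292 and 0.328 m and y of socket in the frame of hub between 0.198 and 0.238 m)) and x of bearing in the frame of hub between -0.015 and 0.015 m and z of bearing in the frame of mat between 0.001 and 0.006 m and x of washer in the frame of hub between -0.015 and 0.015 m and z of washer in the frame of mat between 0.001 and 0.006 m and x of cap in the frame of hub between -0.015 and 0.015 m and z of cap in the frame of mat between 0.001 and 0.006 m and x of socket in the frame of hub between 0.073 and 0.109 m and z of socket in the frame of mat between 0.001 and 0.006 m and horizontal distance between nut and washer below 0.008 m and z of nut in the frame of washer between 0.004 and 0.009 m and angle between each of bearing, washer, nut, cap, socket's own z axis and vertical below 0.1 rad and linear speed of each of bearing, washer, nut, cap, socket below 0.02 m/s); the robot touches nothing.
It fails at once if the grease tub, the small socket or the small bearing is moved more than 15 mm (distance of any of tub, small_socket, small_bearing from where it was at the start of the episode above 0.015 m).
It fails at once if a part is let go while its underside is more than 40 mm above the bench ((height (world z) of bearing above 0.04 m and contact force between the fingers and bearing below 0.05 N) or (height (world z) of washer above 0.04 m and contact force between the fingers and washer below 0.05 N) or (height (world z) of nut above 0.04 m and contact force between the fingers and nut below 0.05 N) or (height (world z) of cap above 0.04 m and contact force between the fingers and cap below 0.05 N) or (height (world z) of socket above 0.04 m and contact force between the fingers and socket below 0.05 N)).
It also fails if it takes over 109 s, if anything falls off the work surface, if the arm or the gripper's body presses on something with over 40 N, if the wrist force passes 120 N, or if a joint passes its speed limit or range.

## Working session

There is one attempt and no reset: what is moved stays moved. The work goes in short steps, Python scripts to look and compute and a tool call to move; the robot and the scene stay as the last step left them, time stands still between calls to the robot, and variables do not carry over. Pictures are saved under pics/ and viewed, and the job is handed in when it is done.

Besides the shell and the picture viewer there is one more tool, called after "Request:" as name(argument=value, ...) on one line, values as JSON. play_rows: Moves the arm, as the interface text tells. Its arguments: {"type":"object","properties":{"series":{"type":"array"},"force":{"type":"number"}},"required":["series"]}

```bash
ls; mkdir -p pics; cat > h.py <<'E'
from bench import *
import numpy as np, cv2
from scipy.spatial.transform import Rotation as Ro
def K(im): return np.array([[im['fx'],0,im['cx']],[0,im['fy'],im['cy']],[0,0,1.]])
def ray(im,uv,z):
    uv=np.array(uv,float).reshape(-1,1,2)
    n=cv2.undistortPoints(uv,K(im),np.array(im['D'],float)).reshape(-1,2)
    d=np.c_[n,np.ones(len(n))]@np.array(im['R']); c=-np.array(im['R']).T@np.array(im['t'])
    s=(z-c[2])/d[:,2]; return c+d*s[:,None]
def rays(im,uv):
    uv=np.array(uv,float).reshape(-1,1,2)
    n=cv2.undistortPoints(uv,K(im),np.array(im['D'],float)).reshape(-1,2)
    d=np.c_[n,np.ones(len(n))]@np.array(im['R']); c=-np.array(im['R']).T@np.array(im['t'])
    return c,d/np.linalg.norm(d,axis=1)[:,None]
def tri(obs):
    A=np.zeros((3,3));b=np.zeros(3)
    for im,uv in obs:
        c,d=rays(im,uv);d=d[0];P=np.eye(3)-np.outer(d,d);A+=P;b+=P@c
    X=np.linalg.solve(A,b); return X
def proj(im,X):
    r,_=cv2.Rodrigues(np.array(im['R'],float)); 
    return cv2.projectPoints(np.array(X,float).reshape(-1,1,3),r,np.array(im['t'],float),K(im),np.array(im['D'],float))[0].reshape(-1,2)
def save(im,name): cv2.imwrite('pics/'+name,im['frame'][:,:,::-1])
E
python3 - <<'E'
from h import *
import pickle
s=get_state();print({k:np.round(v,3) for k,v in s.items()})
ims={n:get_image(n) for n in('side','top','wrist')}
pickle.dump(ims,open('ims0.pkl','wb'))
for n,i in ims.items(): save(i,n+'0.png');print(n,-np.array(i['R']).T@np.array(i['t']),i['fx'],i['D'])
E
```

```text
pics
{'time': np.float64(0.0), 'joint_positions': array([-1.109,  0.322, -0.07 ,  1.452,  0.023,  1.371, -0.057]), 'qd': array([ 0.   ,  0.001, -0.001,  0.002,  0.   ,  0.001,  0.001]), 'joint_torque': array([ 1.0000e-03, -4.9129e+01, -4.0300e-01, -3.1252e+01, -6.4000e-02,
        4.4000e-02,  0.0000e+00]), 'position': array([0.281, 0.585, 0.221]), 'tool_rot': array([-6.970e-01, -3.063e+00,  3.000e-03]), 'ft_force': array([-0.258,  0.013,  0.249]), 'torque': array([-0.021,  0.019,  0.029]), 'grip_width': np.float64(1.002)}
side [ 0.37481464 -0.93051708  0.62079754] 426.9178307525002 [-0.01296655  0.          0.          0.          0.        ]
top [ 0.28469319 -0.02191596  1.25907224] 390.54964565622464 [-0.0308843  0.         0.         0.         0.       ]
wrist [0.217844   0.61623075 0.38402193] 289.70408303578614 [-0.01226024  0.          0.          0.          0.        ]
```

View pics/top0.png

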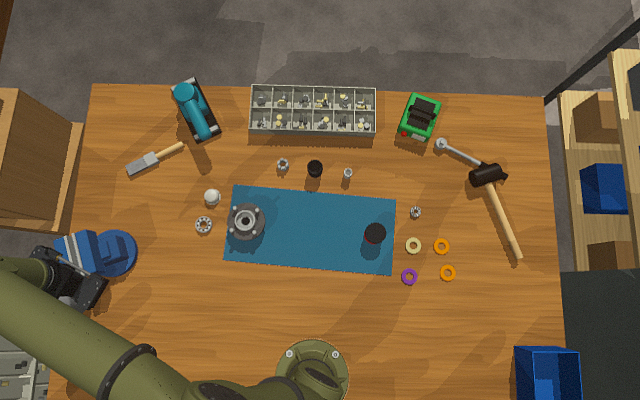

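View pics/side0.png

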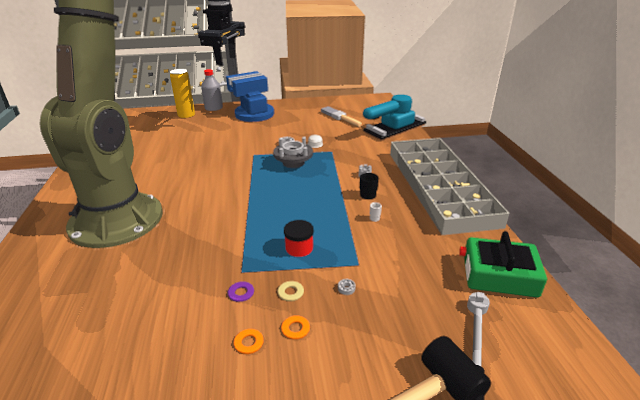

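View pics/wrist0.png

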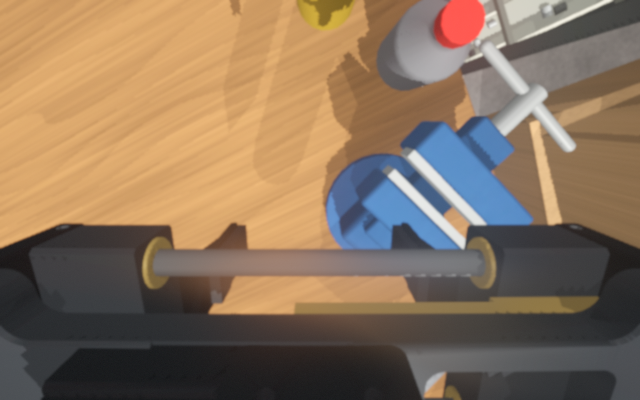

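```bash
python3 - <<'E'
from h import *
import pickle
ims=pickle.load(open('ims0.pkl','rb'))
f=ims['top']['frame'][:,:,::-1]
a=cv2.resize(f[150:250,185:265],None,fx=5,fy=5,interpolation=2)
b=cv2.resize(f[150:250,260:360],None,fx=5,fy=5,interpolation=2)
c=cv2.resize(f[190:290,360:460],None,fx=5,fy=5,interpolation=2)
cv2.imwrite('pics/c1.png',np.hstack([a[:,:]]));
cv2.imwrite('pics/c1.png',cv2.resize(f[150:295,190:465],(800,422),interpolation=2))
g=ims['side']['frame'][:,:,::-1]
cv2.imwrite('pics/c2.png',cv2.resize(g[120:360,220:400],(450*1,600),interpolation=2))
# rough
for n,uv,z in [('mat',[232,185],.003),('mat',[396,200],.003),('mat',[391,276],.003),('mat',[224,259],.003),('hub',[246,221],.067),('tub',[375,232],.056),('cap',[212,197],.03),('brg?',[203,225],.015),('brg?',[415,212],.015),('nut?',[283,164],.027),('sock',[315,167],.057),('ss',[348,173],.04),('washer',[413,245],.006)]:
  print(n,np.round(ray(ims['top'],uv,z)[0],3))
E
```

```text
mat [0.59  0.279 0.003]
mat [ 0.553 -0.263  0.003]
mat [ 0.306 -0.244  0.003]
mat [0.348 0.288 0.003]
hub [0.462 0.213 0.067]
tub [ 0.439 -0.186  0.056]
cap [0.543 0.334 0.03 ]
brg? [0.454 0.36  0.015]
brg? [ 0.512 -0.322  0.015]
nut? [0.659 0.112 0.027]
sock [0.643 0.006 0.057]
ss [ 0.631 -0.101  0.04 ]
washer [ 0.406 -0.316  0.006]
```

View pics/c1.png

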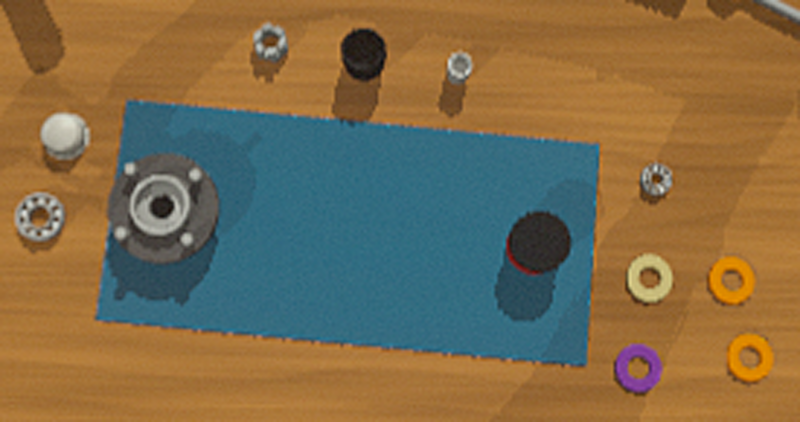

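View pics/c2.png

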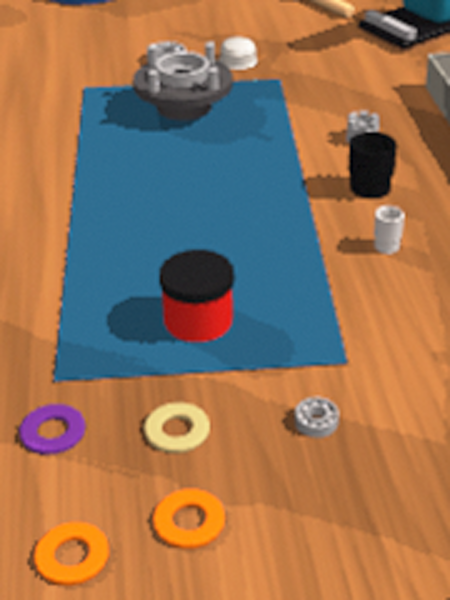

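Candidates by pixel (top view):
- **Bearings:** (203,225) and (415,212). The left one looks larger (about 17 px against 12 px), so it is the large bearing.
- **Washers:** pale yellow at (413,245), orange at (441,246) and (448,272), purple at (409,277). The pale yellow one is the brass washer.
- **Sockets:** black at (315,167) is the one wanted. The chrome one at (348,173) stays.
- **Other parts:** the hub is at the left end (y>0), so the row runs towards -y. The castle nut is at (283,164).

Next I measure with masks in two views.

```bash
cat > m.py <<'E'
from h import *
import pickle
ims=pickle.load(open('ims0.pkl','rb'))
T,S=ims['top'],ims['side']
def blobs(im,roi,cond,amin=15):
    u0,v0,u1,v1=roi; hsv=cv2.cvtColor(im['frame'],cv2.COLOR_RGB2HSV)[v0:v1,u0:u1].astype(int)
    m=cond(hsv[...,0],hsv[...,1],hsv[...,2]).astype(np.uint8)
    out=[]
    cs,_=cv2.findContours(m,cv2.RETR_EXTERNAL,cv2.CHAIN_APPROX_NONE)
    for c in cs:
        if cv2.contourArea(c)<amin: continue
        h=cv2.convexHull(c); M=cv2.moments(h)
        x,y,w,hh=cv2.boundingRect(c)
        out.append((round(M['m10']/M['m00']+u0,2),round(M['m01']/M['m00']+v0,2),w,hh,x+u0,y+v0,c+np.array([u0,v0])))
    return sorted(out,key=lambda o:-o[2]*o[3])
E
python3 - <<'E'
from m import *
blue=lambda h,s,v:(h>95)&(h<110)&(s>120)&(v>40)
grey=lambda h,s,v:(s<60)&(v>95)
yel=lambda h,s,v:(h>20)&(h<35)&(s>50)&(v>130)
for n,im,roi,c in [('mat',T,(210,170,410,290),blue),('mat',S,(230,140,370,280),blue),('washer',T,(395,230,430,262),yel),('washer',S,(270,270,312,310),yel),
 ('brgL',T,(190,212,218,238),grey),('brgS',T,(400,200,430,225),grey),('brgS',S,(330,270,360,300),grey),('cap',T,(200,184,224,212),grey),('cap',S,(300,130,330,150),grey),('nut',T,(270,152,296,178),grey),('nut',S,(350,155,380,180),grey),('ss',T,(338,162,358,186),grey),('ss',S,(365,198,388,226),grey),
 ('black',T,(300,150,330,185),lambda h,s,v:v<45),('black',S,(355,168,382,202),lambda h,s,v:v<45),('tublid',T,(360,218,390,250),lambda h,s,v:v<45),('nose',T,(232,207,262,236),lambda h,s,v:(s<60)&(v>140)),('nose',S,(270,135,320,165),lambda h,s,v:(s<60)&(v>140))]:
  for o in blobs(im,roi,c)[:3]: print(n,'T' if im is T else 'S',o[:6])
E
```

```text
mat T (310.64, 229.67, 173, 90, 223, 185)
mat S (296.09, 214.61, 116, 120, 242, 152)
washer T (412.9, 245.16, 15, 17, 406, 237)
washer S (290.6, 290.66, 25, 19, 279, 282)
brgL T (203.22, 224.08, 17, 17, 195, 216)
brgS T (415.21, 211.15, 11, 11, 410, 206)
brgS S (346.09, 286.4, 17, 16, 338, 279)
cap T (211.83, 196.27, 17, 16, 204, 189)
cap S (310.72, 142.18, 23, 15, 300, 135)
nut T (282.5, 163.8, 12, 12, 277, 158)
nut S (364.4, 169.72, 13, 12, 359, 165)
ss T (347.25, 172.71, 8, 11, 344, 168)
ss S (375.0, 211.23, 12, 20, 370, 202)
black T (314.58, 168.12, 14, 17, 308, 160)
black S (368.19, 185.33, 18, 26, 360, 173)
nose T (244.46, 219.79, 20, 21, 235, 210)
nose S (291.95, 145.17, 28, 20, 279, 137)
nose S (314.45, 140.79, 11, 13, 309, 135)
```

```bash
python3 - <<'E'
from m import *
blue=lambda h,s,v:(h>95)&(h<110)&(s>120)&(v>40)
# mat: triangulated corners from both views via min-area quad edges (line fits)
def corners(im,roi):
    c=blobs(im,roi,blue)[0][6]; h=cv2.convexHull(c)
    e=.01
    while True:
        p=cv2.approxPolyDP(h,e*cv2.arcLength(h,True),True)
        if len(p)<=4: break
        e+=.003
    return p.reshape(-1,2)
ct=corners(T,(210,170,410,290)); cs=corners(S,(230,140,370,280))
print(ct,'\n',cs)
P=ray(T,ct,.003);print(np.round(P,3)); print(np.round(ray(S,cs,.003),3))
for a in ct:
    b=min(cs,key=lambda q:np.linalg.norm(ray(S,q,.003)[0]-ray(T,a,.003)[0])); print('corner tri',np.round(tri([(T,a),(S,b)]),3))
r=cv2.minAreaRect((P[:,:2]*1000).astype(np.float32));print('rect',r)
for n,a,b in [('washer',(412.9,245.16),(290.6,290.66)),('brgS',(415.21,211.15),(346.09,286.4)),('cap',(211.8,196.3),(314.5,140.8)),('nut',(282.5,163.8),(364.4,169.7)),('sock',(314.58,168.1),(368.2,185.3)),('ss',(347.25,172.7),(375,211.2))]:
    print(n,np.round(tri([(T,a),(S,b)]),3))
print('L brg',np.round(ray(T,(203.22,224.08),.012),3), 'hubnose',np.round(ray(T,(245,221),.065),3))
f=np.array(S['frame'][125:180,260:390,::-1]);cv2.imwrite('pics/c3.png',cv2.resize(f,None,fx=6,fy=6,interpolation=2))
f=np.array(T['frame'][195:250,215:275,::-1]);cv2.imwrite('pics/c4.png',cv2.resize(f,None,fx=10,fy=10,interpolation=2))
E
```

```text
[[234 185]
 [395 200]
 [390 274]
 [223 259]] 
 [[331 152]
 [357 264]
 [242 271]
 [254 155]]
[[ 0.591  0.273  0.003]
 [ 0.553 -0.26   0.003]
 [ 0.312 -0.241  0.003]
 [ 0.348  0.291  0.003]]
[[ 0.594  0.271  0.003]
 [ 0.556 -0.259  0.003]
 [ 0.312 -0.242  0.003]
 [ 0.35   0.291  0.003]]
corner tri [0.593 0.273 0.002]
corner tri [ 0.554 -0.26   0.003]
corner tri [ 0.312 -0.241  0.002]
corner tri [0.349 0.292 0.003]
rect ((450.5106506347656, 15.835662841796875), (535.33154296875, 243.43777465820312), 85.98332977294922)
washer [ 0.406 -0.316  0.004]
brgS [ 0.517 -0.325  0.007]
cap [0.55  0.34  0.013]
nut [0.663 0.114 0.018]
sock [0.647 0.008 0.031]
ss [ 0.637 -0.1    0.022]
L brg [[0.457 0.36  0.012]] hubnose [[0.462 0.217 0.065]]
```

View pics/c3.png

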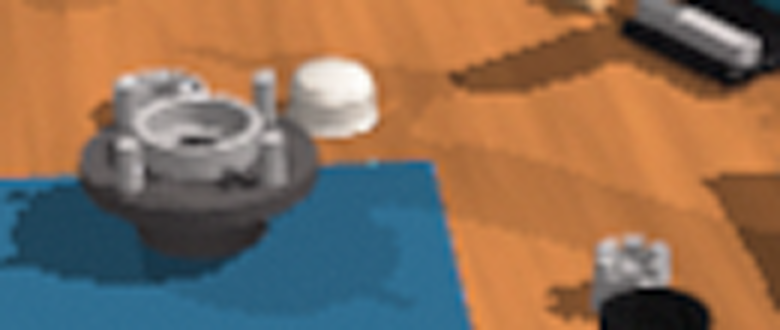

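View pics/c4.png

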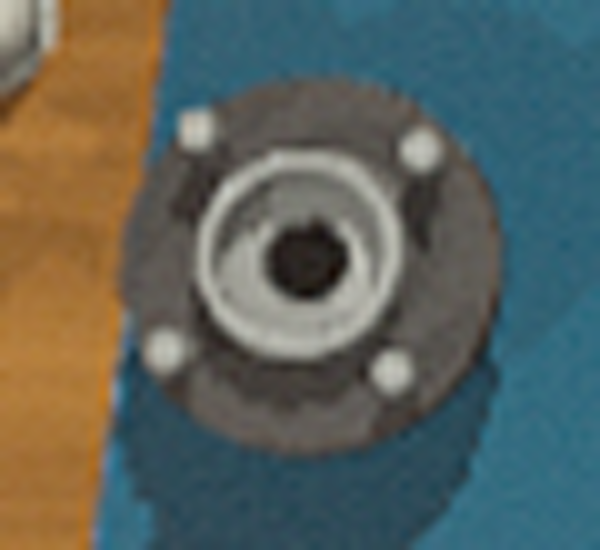

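```bash
python3 - <<'E'
from m import *
X=tri([(T,(245,220.3)),(S,(293.3,145.8))]);print('nose',X, 'flange',ray(T,(246.2,221.5),.044))
th=np.radians(4.05); ex=np.array([np.cos(th),-np.sin(th)]); ey=np.array([np.sin(th),np.cos(th)])
c=np.array([.4515,.016])
for h in (X[:2],ray(T,(246.2,221.5),.044)[0,:2]): print('hub in mat',(h-c)@ex,(h-c)@ey)
E
```

```text
nose [0.46758365 0.21768299 0.06023637] flange [[0.46396991 0.21689931 0.044     ]]
hub in mat 0.001799226278011214 0.20231528651665678
hub in mat -0.0017501434730216245 0.201278336936107
```

```bash
cat >> h.py <<'E'
def cmd(xyz,az=0,verbose=True):
    """delta in tool frame to go to TCP xyz with jaw azimuth az(deg), tool straight down"""
    s=get_state(); R0=Ro.from_rotvec(s['tool_rot']); a=np.radians(az)
    y=np.array([np.cos(a),np.sin(a),0]); z=np.array([0,0,-1.]); x=np.cross(y,z)
    R1=Ro.from_matrix(np.c_[x,y,z]); d=R0.inv().apply(np.array(xyz)-s['position'])
    r=(R0.inv()*R1).as_rotvec(degrees=True)
    if verbose: print('t=%.2f'%s['time'],'pos',np.round(s['position'],4),'g',round(float(s['grip_width']),3),'-> d',np.round(d,4),'rot',np.round(r,2))
    return d,r
E
python3 - <<'E'
from h import *
import pickle
W=pickle.load(open('ims0.pkl','rb'))['wrist']
s=get_state(); R0=Ro.from_rotvec(s['tool_rot']).as_matrix()
c=-np.array(W['R']).T@np.array(W['t'])
print('cam in tool',R0.T@(c-s['position'])); print('axes in tool\n',(np.array(W['R'])@R0).round(3))
print(ray(W,[(320,100),(0,0),(639,0)],0).round(3), s['position'])
cmd((0.50,0.29,0.24),0)
E
```

```text
cam in tool [ 7.05003671e-02 -3.44979494e-05 -1.62318599e-01]
axes in tool
 [[-0.     1.    -0.   ]
 [-0.966 -0.    -0.259]
 [-0.259  0.     0.966]]
[[ 0.198  0.627  0.   ]
 [-0.07   0.335 -0.   ]
 [ 0.258  1.016  0.   ]] [0.28132763 0.58552117 0.2217124 ]
t=0.15 pos [0.2813 0.5855 0.2217] g 0.999 -> d [-0.3251 -0.1717 -0.018 ] rot [-7.000e-02  5.000e-02  6.435e+01]
```

Request:
play_rows(series=[100,-0.338,-0.199,-0.018,0,0,64.4,100,-0.338,-0.199,-0.018,0,0,64.4,100,-0.338,-0.199,-0.018,0,0,64.4,100,-0.338,-0.199,-0.018,0,0,64.4,100,-0.338,-0.199,-0.018,0,0,64.4,100,-0.338,-0.199,-0.018,0,0,64.4,100,-0.338,-0.199,-0.018,0,0,64.4,100,-0.338,-0.199,-0.018,0,0,64.4,100,-0.338,-0.199,-0.018,0,0,64.4,100,-0.338,-0.199,-0.018,0,0,64.4], force=40)

```text
time: 0.98
position: [0.5036, 0.2532, 0.241]
tool_rot: [2.235, 2.203, -0.0]
ft_force: [-0.2, -0.6, 0.2]
grip_width: 0.998
```

```bash
python3 - <<'E'
from h import *
import pickle
cmd((0.50,0.26,0.24),0)
w=get_image('wrist');save(w,'w1.png');pickle.dump(w,open('w1.pkl','wb'))
E
```

```text
t=0.98 pos [0.5036 0.2532 0.241 ] g 0.998 -> d [ 0.0068 -0.0037  0.001 ] rot [ 0.13  0.14 -0.83]
```

View pics/w1.png

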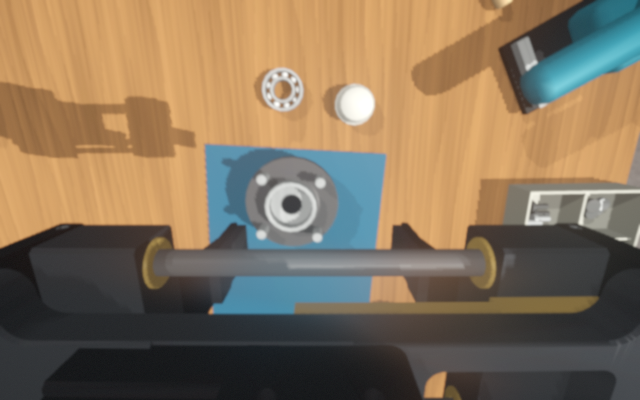

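The wrist view shows the large bearing at (282,89), the cap at (355,104) and the hub at (291,203). I'll measure these from wrist plus top.

```bash
python3 - <<'E'
from m import *
w=pickle.load(open('w1.pkl','rb'))
grey=lambda h,s,v:(s<70)&(v>110)
b=blobs(w,(255,60,312,118),grey)[0]; c=blobs(w,(325,75,385,132),grey)[0]
print(b[:6],c[:6])
print('brg wrist',ray(w,b[:2],.013)[0].round(4),'top',ray(T,(203.22,224.08),.013)[0].round(4),'tri',tri([(w,b[:2]),(T,(203.22,224.08))]).round(4))
print('cap wrist',ray(w,c[:2],.015)[0].round(4),'top',ray(T,(211.83,196.27),.015)[0].round(4),'tri',tri([(w,c[:2]),(T,(211.83,196.27))]).round(4))
e=cv2.fitEllipse(b[6]);print(e); e2=cv2.fitEllipse(c[6]);print(e2)
def dia(im,e,z):
    (x,y),_,_=e; 
    p=cv2.ellipse2Poly((0,0),(1,1),0,0,360,10)
    t=np.radians(np.arange(0,360,10)); a=np.radians(e[2])
    q=np.c_[e[0][0]+e[1][0]/2*np.cos(t)*np.cos(a)-e[1][1]/2*np.sin(t)*np.sin(a), e[0][1]+e[1][0]/2*np.cos(t)*np.sin(a)+e[1][1]/2*np.sin(t)*np.cos(a)]
    P=ray(im,q,z)[:,:2]; m=P.mean(0); return m,2*np.linalg.norm(P-m,axis=1).mean()
print(dia(w,e,.013),dia(w,e2,.003))
sb=blobs(T,(400,200,430,225),grey)[0]; print('small brg',dia(T,cv2.fitEllipse(sb[6]),.011)); lb=blobs(T,(190,212,218,238),grey)[0]; print('L',dia(T,cv2.fitEllipse(lb[6]),.013))
print('hub nose wrist',ray(w,(291,204),.065)[0].round(4),tri([(w,(291,204)),(T,(245,220.3)),(S,(293.3,145.8))]).round(4))
f=w['frame'][50:140,240:400,::-1];cv2.imwrite('pics/c5.png',cv2.resize(f,None,fx=5,fy=5,interpolation=2))
E
```

```text
(281.99, 89.14, 43, 45, 261, 67) (354.25, 104.1, 41, 43, 334, 83)
brg wrist [0.4591 0.3602 0.013 ] top [0.4569 0.3601 0.013 ] tri [0.458  0.3612 0.0075]
cap wrist [0.551  0.3406 0.015 ] top [0.5482 0.339  0.015 ] tri [0.5511 0.3414 0.0059]
((282.04718017578125, 89.14557647705078), (41.2203483581543, 44.24119186401367), 155.01036071777344)
((354.2994384765625, 104.12608337402344), (39.80421447753906, 41.25293731689453), 15.523453712463379)
(array([0.45917978, 0.35997644]), np.float64(0.052765435507098696)) (array([0.55252254, 0.34087881]), np.float64(0.05235685876803302))
small brg (array([ 0.51586966, -0.32536334]), np.float64(0.030030272839486036))
L (array([0.45703591, 0.36057337]), np.float64(0.05099179410520652))
hub nose wrist [0.4699 0.2233 0.065 ] [0.4683 0.2199 0.0581]
```

View pics/c5.png

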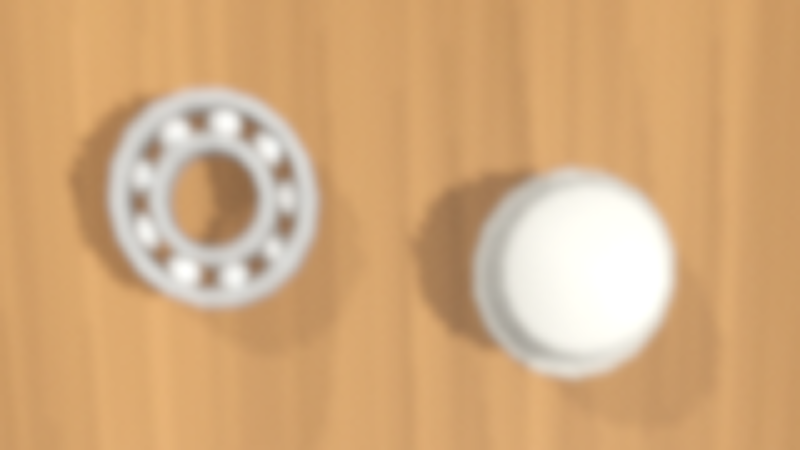

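The left bearing measures 52 mm, so it is the large one, at (0.458, 0.360). The small one measures about 30 mm. Now to the bearing.

Request:
play_rows(series=[80,0.0995,-0.042,0.18,0,0,0,80,0.0995,-0.042,0.18,0,0,0,80,0.0995,-0.042,0.18,0,0,0,80,0.0995,-0.042,0.18,0,0,0,80,0.0995,-0.042,0.18,0,0,0,80,0.0995,-0.042,0.18,0,0,0,80,0.0995,-0.042,0.18,0,0,0])

```text
time: 1.62
position: [0.455, 0.36, 0.0577]
tool_rot: [-2.218, -2.224, 0.009]
ft_force: [-0.1, -0.5, 0.7]
grip_width: 0.8
```

```bash
python3 - <<'E'
from h import *
cmd((0.458,0.36,0.004),0)
E
```

```text
t=1.62 pos [0.455  0.36   0.0577] g 0.8 -> d [0.0002 0.0032 0.0537] rot [-0.27  0.22  0.17]
```

Request:
play_rows(series=[80,0,0.003,0.025,0,0,0,80,0,0.003,0.045,0,0,0,80,0,0.003,0.053,0,0,0,80,0,0.003,0.053,0,0,0,40,0,0.003,0.053,0,0,0,40,0,0.003,0.053,0,0,0,40,0,0.003,0.053,0,0,0,40,0,0.003,0.053,0,0,0], force=40)

```text
time: 2.28
position: [0.4613, 0.3605, 0.009]
tool_rot: [-2.222, -2.22, -0.003]
ft_force: [-0.4, 0.4, 5.6]
grip_width: 0.583
```

Request:
play_rows(series=[80,0,0,0,0,0,0,80,0,0,0.004,0,0,0,80,0,-0.002,0.004,0,0,0,40,0,-0.002,0.004,0,0,0,40,0,-0.002,0.004,0,0,0,40,0,-0.002,0.004,0,0,0,40,0,-0.002,0.004,0,0,0,40,0,-0.002,0.004,0,0,0], force=40)

```text
time: 2.95
position: [0.4593, 0.3596, 0.0035]
tool_rot: [2.222, 2.22, 0.0]
ft_force: [0.6, -0.3, 0.0]
grip_width: 0.578
```

```bash
python3 - <<'E'
from h import *
s=get_state();print(s['position'],s['ft_force'],s['grip_width'])
w=get_image('wrist');save(w,'w2.png')
E
```

```text
[0.45926548 0.35963318 0.00349384] [ 0.63691872 -0.2906856   0.04437105] 0.578487059769954
```

View pics/w2.png

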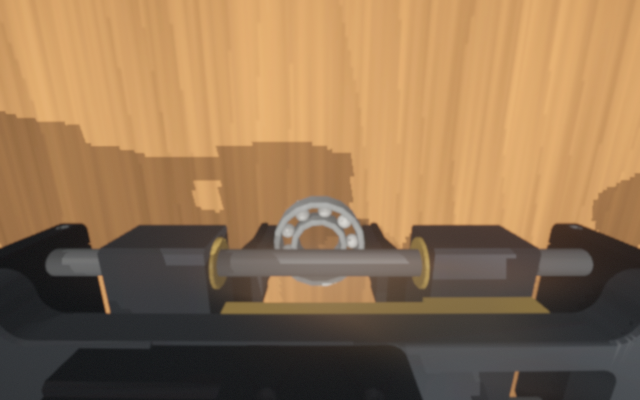

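Bearing gripped at about 50 mm width and centred in the jaws ((320,240) in the wrist view). Lift, cross over the hub, and set down.

Request:
play_rows(series=[40,0,0,-0.04,0,0,0,40,0,0,-0.08,0,0,0,40,0,0,-0.12,0,0,0,40,-0.04,-0.001,-0.12,0,0,0,40,-0.08,-0.001,-0.12,0,0,0,40,-0.12,-0.001,-0.12,0,0,0,40,-0.16,-0.001,-0.12,0,0,0,40,-0.2,-0.002,-0.12,0,0,0,40,-0.24,-0.002,-0.12,0,0,0,40,-0.267,-0.002,-0.12,0,0,0])

```text
time: 3.83
position: [0.4561, 0.0885, 0.1234]
tool_rot: [2.226, 2.217, -0.002]
ft_force: [0.8, -0.5, -1.3]
grip_width: 0.581
```

```bash
python3 - <<'E'
from h import *
cmd((0.457,0.0925,0.008),0)
w=get_image('wrist');save(w,'w3.png')
cmd((0.457,0.0925,0.008),0)
E
```

```text
t=3.83 pos [0.4561 0.0885 0.1234] g 0.581 -> d [0.0041 0.001  0.1154] rot [-0.04  0.04 -0.25]
t=3.88 pos [0.4563 0.0833 0.1234] g 0.581 -> d [0.0095 0.0007 0.1153] rot [-0.06  0.19 -0.57]
```

View pics/w3.png

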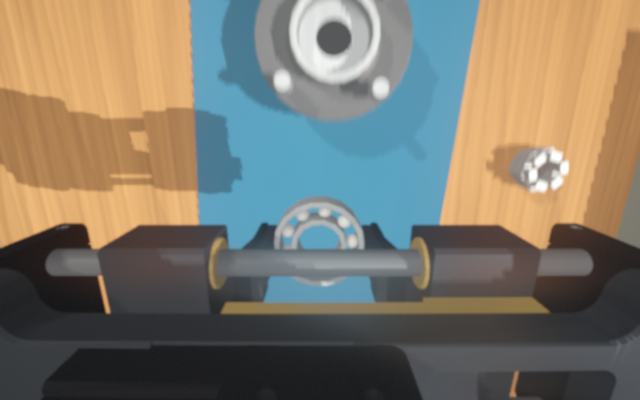

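Request:
play_rows(series=[40,0,0,0.03,0,0,0,40,0,0,0.065,0,0,0,40,0,0,0.095,0,0,0,40,0,0,0.11,0,0,0,40,0,0,0.116,0,0,0,40,0,0,0.117,0,0,0,40,0,0,0.117,0,0,0])

```text
time: 4.47
position: [0.4569, 0.093, 0.0068]
tool_rot: [-2.222, -2.22, 0.0]
ft_force: [0.3, 0.1, -1.5]
grip_width: 0.583
```

```bash
python3 - <<'E'
from h import *
s=get_state();print(s['position'],s['ft_force'],s['grip_width'])
cmd((0.457,0.0925,0.008),0)
E
```

```text
[0.45687423 0.09299865 0.00677261] [ 0.26408653  0.07331754 -1.4648108 ] 0.5829607544614659
t=4.47 pos [0.4569 0.093  0.0068] g 0.583 -> d [-0.0005  0.0001 -0.0012] rot [-0.01 -0.   -0.05]
```

Request:
play_rows(series=[40,0,0,0.0005,0,0,0,75,0,0,0.0005,0,0,0,75,0,0,0.0005,0,0,0,75,0,0,0.0005,0,0,0,75,0,0,-0.02,0,0,0,80,0,0,-0.06,0,0,0,80,0,0,-0.1,0,0,0,80,0.02,0.01,-0.12,0,0,0,80,0.055,0.03,-0.12,0,0,0,80,0.09,0.045,-0.12,0,0,0])

```text
time: 5.3
position: [0.5048, 0.1837, 0.1298]
tool_rot: [2.225, 2.216, 0.011]
ft_force: [1.4, -0.3, -0.3]
grip_width: 0.797
```

Request:
play_rows(series=[80,0.0375,0.01,0,0,0,0,80,0.075,0.02,0,0,0,0,80,0.11,0.035,0,0,0,0,80,0.145,0.048,0,0,0,0,80,0.1575,0.048,0,0,0,0,80,0.1575,0.048,0.03,0,0,0,80,0.1575,0.048,0.06,0,0,0,80,0.1575,0.048,0.06,0,0,0])

```text
time: 5.97
position: [0.546, 0.3379, 0.0604]
tool_rot: [-2.221, -2.22, 0.017]
ft_force: [-2.2, -1.6, -0.0]
grip_width: 0.802
```

```bash
python3 - <<'E'
from h import *
cmd((0.550,0.340,0.010),0)
w=get_image('wrist');save(w,'w4.png')
t=get_image('top');cv2.imwrite('pics/t4.png',cv2.resize(t['frame'][150:295,190:465,::-1],(800,422),interpolation=2))
cmd((0.550,0.340,0.010),0)
E
```

```text
t=5.97 pos [0.546  0.3379 0.0604] g 0.802 -> d [0.0025 0.0044 0.0504] rot [-0.49  0.38 -0.02]
t=6.07 pos [0.5493 0.3392 0.0659] g 0.799 -> d [0.0009 0.0008 0.0559] rot [-0.12  0.1  -0.09]
```

View pics/w4.png

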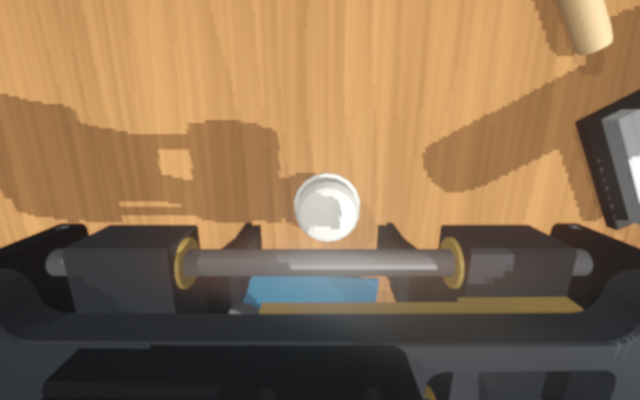

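View pics/t4.png

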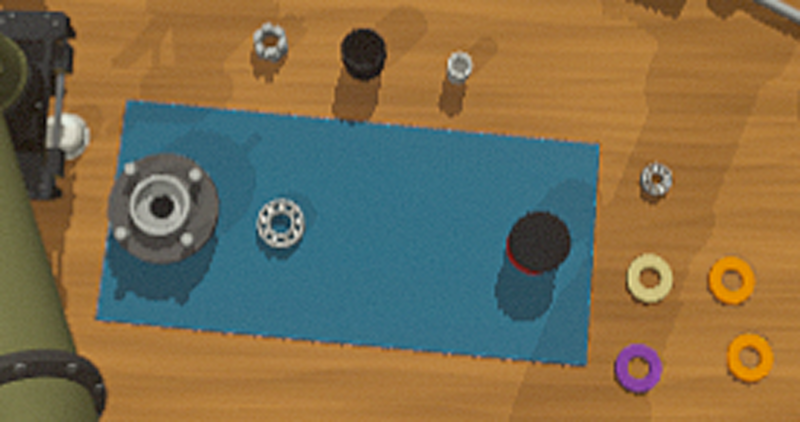

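Request:
play_rows(series=[80,0,0.001,0.025,0,0,0,80,0,0.001,0.045,0,0,0,80,0,0.001,0.055,0,0,0,80,0,0.001,0.058,0,0,0,40,0,0.001,0.058,0,0,0,40,0,0.001,0.058,0,0,0,40,0,0.001,0.058,0,0,0,40,0,0.001,0.058,0,0,0,40,0,0.001,0.058,0,0,0])

```text
time: 6.82
position: [0.5517, 0.3406, 0.0098]
tool_rot: [2.222, 2.22, 0.003]
ft_force: [-0.3, 0.8, 3.1]
grip_width: 0.521
```

```bash
python3 - <<'E'
from h import *
s=get_state();print(s['position'],s['ft_force'],s['grip_width'])
cmd((0.444,-0.091,0.010),0)
w=get_image('wrist');save(w,'w5.png')
E
```

```text
[0.55174273 0.34062116 0.00983225] [-0.26330859  0.78784604  3.05305951] 0.521216077673454
t=6.82 pos [0.5517 0.3406 0.0098] g 0.521 -> d [-0.4317 -0.1074 -0.0008] rot [ 0.09 -0.07 -0.05]
```

View pics/w5.png

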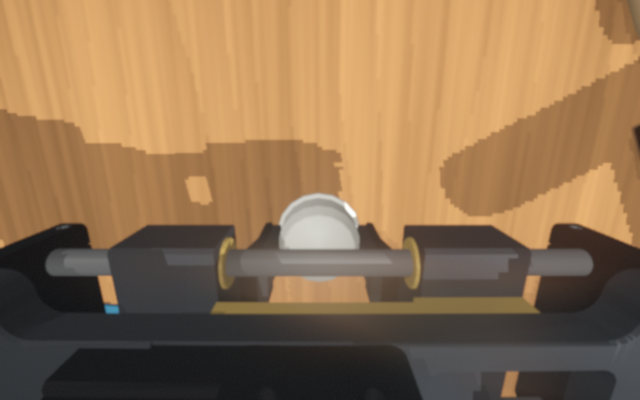

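Request:
play_rows(series=[40,0,0,-0.04,0,0,0,40,0,0,-0.08,0,0,0,40,0,0,-0.12,0,0,0,40,-0.03,-0.007,-0.13,0,0,0,40,-0.07,-0.017,-0.13,0,0,0,40,-0.11,-0.027,-0.13,0,0,0,40,-0.15,-0.037,-0.13,0,0,0,40,-0.19,-0.047,-0.13,0,0,0,40,-0.23,-0.057,-0.13,0,0,0,40,-0.27,-0.067,-0.13,0,0,0])

```text
time: 7.7
position: [0.4829, 0.0684, 0.1387]
tool_rot: [-2.222, -2.22, -0.001]
ft_force: [0.7, -0.8, -1.3]
grip_width: 0.521
```

Request:
play_rows(series=[40,-0.04,-0.01,0,0,0,0,40,-0.08,-0.02,0,0,0,0,40,-0.12,-0.03,0,0,0,0,40,-0.15,-0.038,0,0,0,0,40,-0.1615,-0.04,0,0,0,0,40,-0.1615,-0.04,0.01,0,0,0,40,-0.1615,-0.04,0.035,0,0,0,40,-0.1615,-0.04,0.06,0,0,0,40,-0.1615,-0.04,0.08,0,0,0,40,-0.1615,-0.04,0.08,0,0,0])

```text
time: 8.53
position: [0.4404, -0.0891, 0.0545]
tool_rot: [-2.216, -2.219, 0.009]
ft_force: [-1.2, -0.1, -1.5]
grip_width: 0.52
```

```bash
python3 - <<'E'
from h import *
s=get_state();print(s['position'],s['ft_force'],s['grip_width'])
cmd((0.444,-0.091,0.013),0)
w=get_image('wrist');save(w,'w6.png')
cmd((0.444,-0.091,0.013),0)
E
```

```text
[ 0.44044922 -0.08908198  0.05445659] [-1.20733582 -0.14754    -1.52279552] 0.5198832589590505
t=8.53 pos [ 0.4404 -0.0891  0.0545] g 0.52 -> d [-0.0019  0.0039  0.0414] rot [-0.45  0.    0.08]
t=8.58 pos [ 0.4419 -0.0896  0.0564] g 0.528 -> d [-0.0014  0.0024  0.0434] rot [-0.3   0.01  0.06]
```

View pics/w6.png

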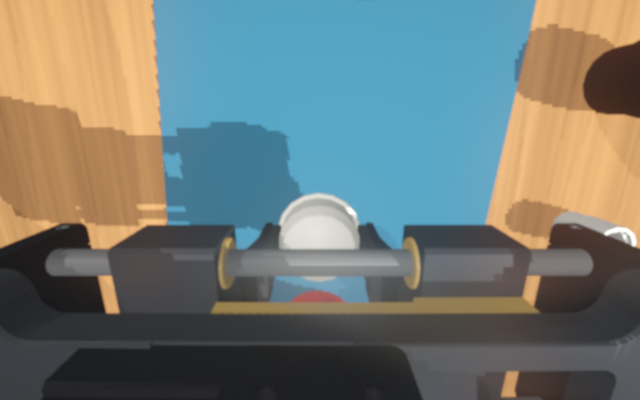

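Request:
play_rows(series=[40,-0.001,0,0.02,0,0,0,40,-0.001,0,0.035,0,0,0,40,-0.001,0,0.042,0,0,0,40,-0.001,0,0.0455,0,0,0,40,-0.001,0,0.0455,0,0,0,40,-0.001,0,0.0455,0,0,0])

```text
time: 9.08
position: [0.4445, -0.092, 0.0139]
tool_rot: [2.221, 2.22, 0.002]
ft_force: [-0.7, 0.6, -0.1]
grip_width: 0.516
```

```bash
python3 - <<'E'
from h import *
s=get_state();print(s['position'],s['ft_force'],s['grip_width'])
cmd((0.444,-0.091,0.013),0)
E
```

```text
[ 0.44454581 -0.09198652  0.01391708] [-0.74452646  0.55449083 -0.1496147 ] 0.5164783774102187
t=9.08 pos [ 0.4445 -0.092   0.0139] g 0.516 -> d [ 0.001  -0.0005  0.0009] rot [ 0.08 -0.01 -0.03]
```

Request:
play_rows(series=[40,0,0,0.001,0,0,0,40,0,0,0.001,0,0,0,75,0,0,0.001,0,0,0,75,0,0,0.001,0,0,0,75,0,0,0.001,0,0,0,75,0,0,-0.02,0,0,0,75,0,0,-0.05,0,0,0,75,0,0,-0.09,0,0,0,75,0,0,-0.12,0,0,0,75,-0.03,-0.005,-0.12,0,0,0])

```text
time: 9.92
position: [0.444, -0.118, 0.139]
tool_rot: [2.209, 2.225, 0.016]
ft_force: [2.1, -0.5, 0.7]
grip_width: 0.751
```

Request:
play_rows(series=[80,-0.04,-0.006,0,0,0,0,80,-0.08,-0.012,0,0,0,0,80,-0.12,-0.02,0,0,0,0,80,-0.16,-0.026,0,0,0,0,80,-0.194,-0.033,0,0,0,0,80,-0.204,-0.033,0,0,0,0,80,-0.204,-0.033,0.03,0,0,0,80,-0.204,-0.033,0.05,0,0,0,80,-0.204,-0.033,0.05,0,0,0])

```text
time: 10.67
position: [0.4026, -0.3247, 0.0795]
tool_rot: [-2.219, -2.215, 0.004]
ft_force: [-0.3, -0.2, -0.4]
grip_width: 0.798
```

```bash
python3 - <<'E'
from h import *
import pickle
cmd((0.406,-0.316,0.003),0)
w=get_image('wrist');save(w,'w7.png');pickle.dump(w,open('w7.pkl','wb'))
t=get_image('top');cv2.imwrite('pics/t7.png',cv2.resize(t['frame'][150:295,190:465,::-1],(800,422),interpolation=2))
cmd((0.406,-0.316,0.003),0)
E
```

```text
t=10.67 pos [ 0.4026 -0.3247  0.0795] g 0.798 -> d [0.0085 0.0039 0.0765] rot [-0.38 -0.16 -0.11]
t=10.77 pos [ 0.4049 -0.3261  0.0829] g 0.798 -> d [0.01   0.0013 0.0799] rot [-0.1  -0.02 -0.07]
```

View pics/w7.png

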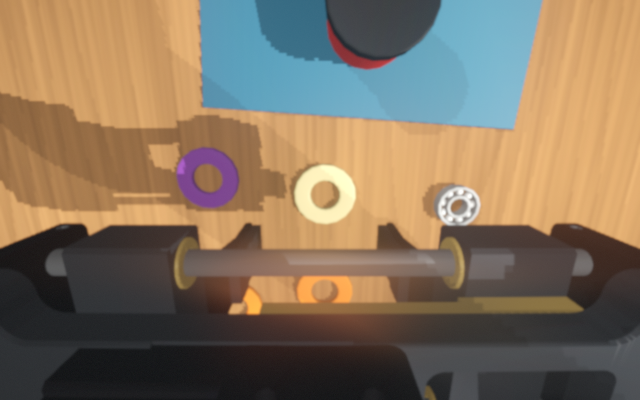

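View pics/t7.png

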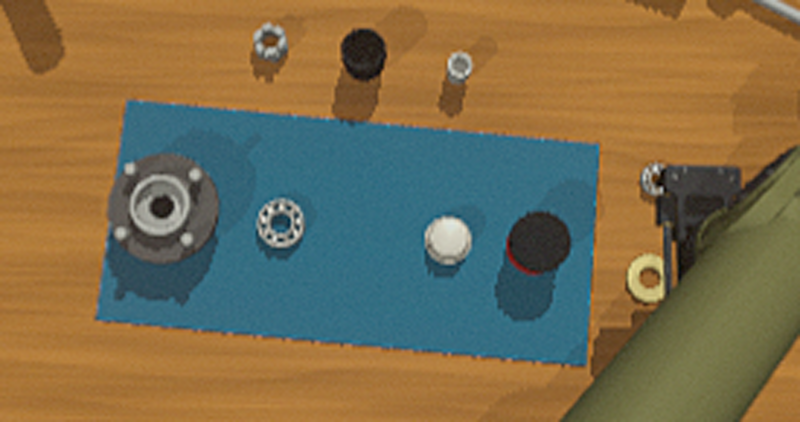

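The cap sits in the row. In the wrist view the brass washer is at (325,194), purple at (208,177), orange at (324,290) and the small bearing at (457,205).

```bash
python3 - <<'E'
from m import *
w=pickle.load(open('w7.pkl','rb'))
yel=lambda h,s,v:(h>20)&(h<40)&(s>30)&(v>150)
b=blobs(w,(285,155,365,232),lambda h,s,v:(h>22)&(h<40)&(s>25)&(v>200))
print([o[:6] for o in b[:2]])
print(ray(w,b[0][:2],.006)[0].round(4), tri([(w,b[0][:2]),(T,(412.9,245.16)),(S,(290.6,290.66))]).round(4))
E
```

```text
[(324.44, 193.43, 60, 58, 295, 165)]
[ 0.407  -0.3148  0.006 ] [ 0.4066 -0.3157  0.0035]
```

Request:
play_rows(series=[80,0.011,0.001,0.03,0,0,0,80,0.011,0.001,0.055,0,0,0,80,0.011,0.001,0.07,0,0,0,80,0.011,0.001,0.078,0,0,0,80,0.011,0.001,0.081,0,0,0,80,0.011,0.001,0.081,0,0,0,80,0.011,0.001,0.081,0,0,0])

```text
time: 11.35
position: [0.4075, -0.3159, 0.0034]
tool_rot: [2.221, 2.219, 0.001]
ft_force: [1.1, -0.8, 0.6]
grip_width: 0.797
```

```bash
python3 - <<'E'
from h import *
s=get_state();print(s['position'],s['ft_force'],s['grip_width'])
cmd((0.407,-0.315,0.0015),0)
E
```

```text
[ 0.40750796 -0.31592294  0.00342031] [ 1.12061278 -0.79808034  0.57180103] 0.7972620012101331
t=11.35 pos [ 0.4075 -0.3159  0.0034] g 0.797 -> d [ 0.0009 -0.0005  0.0019] rot [ 0.13  0.05 -0.05]
```

Request:
play_rows(series=[80,0.001,0,0.001,0,0,0,80,0.001,0,0.001,0,0,0,40,0.001,0,0.001,0,0,0,40,0.001,0,0.001,0,0,0,40,0.001,0,0.001,0,0,0,40,0.001,0,0.001,0,0,0,40,0.001,0,0.001,0,0,0], force=40)

```text
time: 11.93
position: [0.4065, -0.3142, 0.0012]
tool_rot: [2.222, 2.22, 0.0]
ft_force: [0.7, 0.4, 2.4]
grip_width: 0.575
```

```bash
python3 - <<'E'
from h import *
s=get_state();print(s['position'],s['ft_force'],s['grip_width'])
w=get_image('wrist');save(w,'w8.png')
E
```

```text
[ 0.4065429  -0.31422773  0.00118087] [0.67586976 0.44580696 2.39780882] 0.5751905841556494
```

View pics/w8.png

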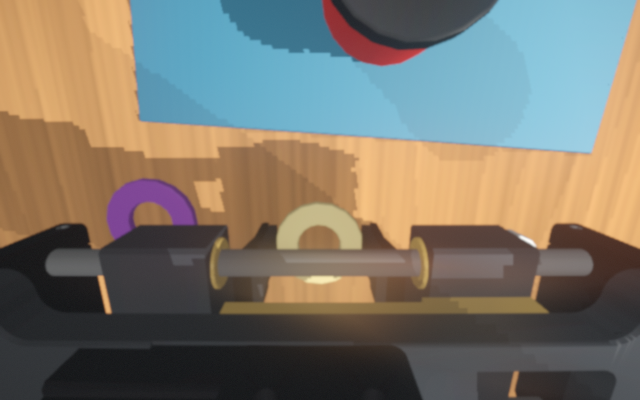

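Request:
play_rows(series=[40,0,0,-0.02,0,0,0,40,0,0,-0.05,0,0,0,40,0,0,-0.09,0,0,0,40,0,0,-0.125,0,0,0,40,0.04,0.006,-0.125,0,0,0,40,0.08,0.012,-0.125,0,0,0,40,0.12,0.018,-0.125,0,0,0,40,0.16,0.024,-0.125,0,0,0,40,0.2,0.03,-0.125,0,0,0,40,0.24,0.036,-0.125,0,0,0])

```text
time: 12.82
position: [0.4423, -0.0723, 0.1262]
tool_rot: [-2.223, -2.22, -0.002]
ft_force: [1.1, -0.9, -1.1]
grip_width: 0.574
```

Request:
play_rows(series=[40,0.035,0.004,0,0,0,0,40,0.06,0.007,0,0,0,0,40,0.075,0.008,0,0,0,0,40,0.075,0.008,0.02,0,0,0,40,0.075,0.008,0.045,0,0,0,40,0.075,0.008,0.07,0,0,0,40,0.075,0.008,0.085,0,0,0,40,0.075,0.008,0.085,0,0,0,40,0.075,0.008,0.085,0,0,0])

```text
time: 13.57
position: [0.4499, 0.0004, 0.0405]
tool_rot: [-2.222, -2.219, 0.003]
ft_force: [0.6, -0.3, -0.8]
grip_width: 0.575
```

```bash
python3 - <<'E'
from h import *
s=get_state();print(s['position'],s['ft_force'],s['grip_width'])
w=get_image('wrist');save(w,'w9.png')
cmd((0.4505,0.001,0.0045),0)
E
```

```text
[4.49905076e-01 3.92709423e-04 4.05201830e-02] [ 0.60575867 -0.32203697 -0.82934808] 0.5753867988004262
t=13.62 pos [0.451  0.0006 0.0415] g 0.577 -> d [ 0.0004 -0.0005  0.037 ] rot [ 0.02  0.01 -0.08]
```

View pics/w9.png

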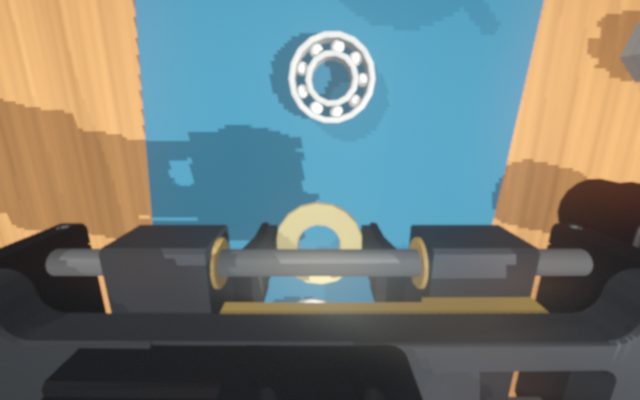

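Request:
play_rows(series=[40,0,0,0.015,0,0,0,40,0,0,0.027,0,0,0,40,0,0,0.034,0,0,0,40,0,0,0.0365,0,0,0,40,0,0,0.0365,0,0,0,40,0,0,0.0365,0,0,0,40,0,0,0.0365,0,0,0])

```text
time: 14.2
position: [0.4515, 0.0009, 0.0054]
tool_rot: [2.222, 2.22, 0.002]
ft_force: [-0.7, 0.3, -0.2]
grip_width: 0.572
```

```bash
python3 - <<'E'
from h import *
s=get_state();print(s['position'],s['ft_force'],s['grip_width'])
E
```

```text
[0.45154276 0.00086286 0.0054008 ] [-0.69371038  0.30604997 -0.17380381] 0.5719521706130722
```

Request:
play_rows(series=[40,0,0,0.0008,0,0,0,40,0,0,0.0008,0,0,0,72,0,0,0.0008,0,0,0,72,0,0,0.0008,0,0,0,72,0,0,0.0008,0,0,0,72,0,0,-0.02,0,0,0,72,0,0,-0.05,0,0,0,80,0,0,-0.09,0,0,0,80,0,0,-0.13,0,0,0,80,0,0.03,-0.155,0,0,0])

```text
time: 15.03
position: [0.4787, 0.0007, 0.164]
tool_rot: [-2.221, -2.219, -0.008]
ft_force: [1.8, -0.7, -0.6]
grip_width: 0.787
```

Request:
play_rows(series=[80,0.008,0.04,0,0,0,0,80,0.015,0.08,0,0,0,0,80,0.022,0.12,0,0,0,0,80,0.03,0.155,0,0,0,0,80,0.03,0.175,0,0,0,0,80,0.03,0.175,0,0,0,0,80,0.03,0.175,0,0,0,0,80,0.03,0.175,0,0,0,0])

```text
time: 15.7
position: [0.6549, 0.0299, 0.1591]
tool_rot: [-2.223, -2.219, 0.002]
ft_force: [-1.4, 0.1, 0.3]
grip_width: 0.799
```

```bash
python3 - <<'E'
from h import *
import pickle
s=get_state();print(s['position'],s['ft_force'],s['grip_width'])
w=get_image('wrist');save(w,'w10.png');pickle.dump(w,open('w10.pkl','wb'))
t=get_image('top');cv2.imwrite('pics/t10.png',cv2.resize(t['frame'][150:295,190:465,::-1],(800,422),interpolation=2));pickle.dump(t,open('t10.pkl','wb'))
E
```

```text
[0.65487128 0.02993813 0.15909787] [-1.35578539  0.11958115  0.3180317 ] 0.7992568024654331
```

View pics/w10.png

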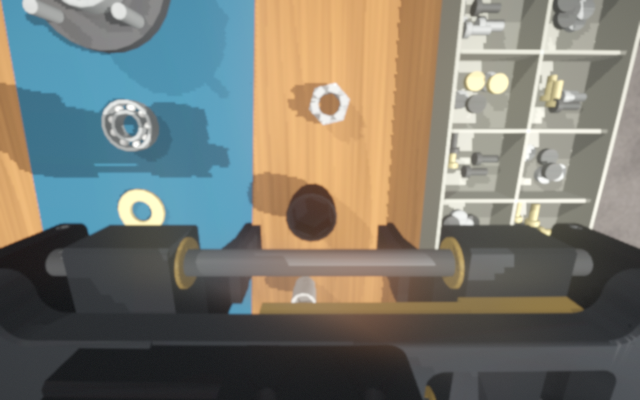

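View pics/t10.png

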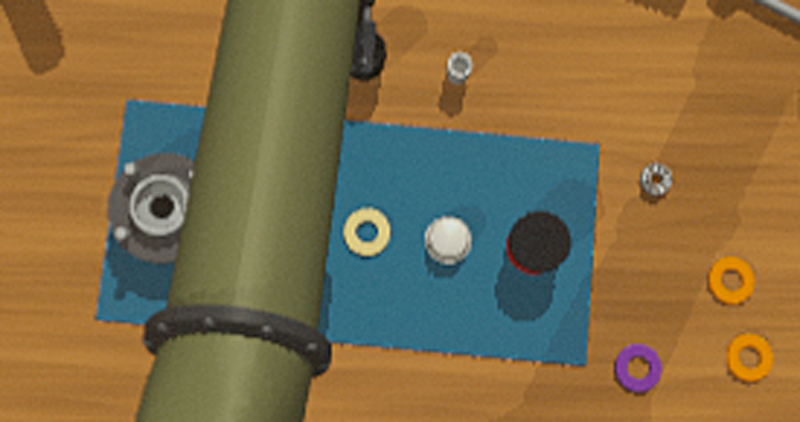

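Washer is placed. In the wrist view the nut is at (329,104), the socket at (311,212) and the washer at (142,209). I enlarge the nut to find its flats.

```bash
python3 - <<'E'
from m import *
w=pickle.load(open('w10.pkl','rb'));t=pickle.load(open('t10.pkl','rb'))
b=blobs(w,(300,75,360,135),lambda h,s,v:(s<55)&(v>120))[0]; print(b[:6])
print('nut wrist',ray(w,b[:2],.022)[0].round(4),'tri',tri([(w,b[:2]),(T,(282.5,163.8))]).round(4))
h=cv2.convexHull(b[6]); P=ray(w,h.reshape(-1,2),.02)[:,:2]
# silhouette width by direction (min = across flats)
for a in range(0,180,5):
    d=np.array([np.cos(np.radians(a)),np.sin(np.radians(a))]); q=P@d; print(a,round((q.max()-q.min())*1000,1),end=' | ')
print()
yel=lambda h,s,v:(h>20)&(h<40)&(s>25)&(v>150)
o=blobs(t,(300,210,330,245),yel)[0];print('washer top',ray(t,o[:2],.008)[0].round(4))
o=blobs(w,(110,180,170,235),yel)[0];print(o[:6],'washer wrist',ray(w,o[:2],.009)[0].round(4))
cv2.imwrite('pics/c11.png',cv2.resize(w['frame'][70:140,295:365,::-1],None,fx=8,fy=8,interpolation=2))
E
```

```text
(328.89, 103.39, 41, 42, 309, 83)
nut wrist [0.665  0.1151 0.022 ] tri [0.6654 0.1155 0.0094]
0 39.7 | 5 40.4 | 10 40.7 | 15 40.8 | 20 40.5 | 25 40.0 | 30 39.2 | 35 38.2 | 40 37.3 | 45 36.8 | 50 37.9 | 55 39.1 | 60 40.0 | 65 40.6 | 70 40.9 | 75 40.9 | 80 40.5 | 85 39.9 | 90 39.0 | 95 38.2 | 100 37.2 | 105 37.2 | 110 38.3 | 115 39.1 | 120 39.9 | 125 40.5 | 130 40.7 | 135 40.7 | 140 40.6 | 145 40.2 | 150 39.4 | 155 38.4 | 160 37.2 | 165 37.0 | 170 38.0 | 175 39.0 | 
washer top [ 0.4489 -0.0006  0.008 ]
(140.63, 208.33, 47, 37, 118, 189) washer wrist [0.4525 0.0028 0.009 ]
```

View pics/c11.png

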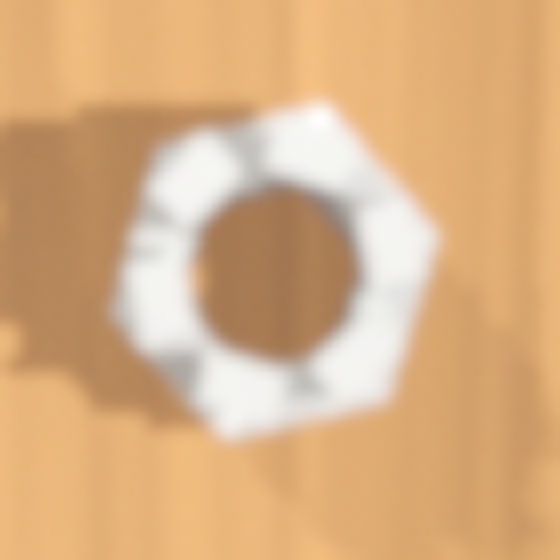

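Flat normals are at about 44°, 103° and 163°, so I turn the jaws to azimuth -17° (rz +17).

Request:
play_rows(series=[72,0.03,0.004,0.01,0,0,7,72,0.06,0.008,0.03,0,0,14,72,0.084,0.008,0.06,0,0,17,72,0.084,0.008,0.09,0,0,17,72,0.084,0.008,0.1,0,0,17,72,0.084,0.008,0.1,0,0,17,72,0.084,0.008,0.1,0,0,17])

```text
time: 16.38
position: [0.6639, 0.1126, 0.0606]
tool_rot: [2.527, 1.864, 0.0]
ft_force: [-0.3, 0.1, 1.0]
grip_width: 0.722
```

```bash
python3 - <<'E'
from h import *
import pickle
cmd((0.664,0.1145,0.007),-17)
w=get_image('wrist');save(w,'w12.png');pickle.dump(w,open('w12.pkl','wb'))
cmd((0.664,0.1145,0.007),-17)
E
```

```text
t=16.38 pos [0.6639 0.1126 0.0606] g 0.722 -> d [ 0.0018 -0.0005  0.0536] rot [ 0.04  0.03 -0.17]
t=16.43 pos [0.665  0.1126 0.0618] g 0.716 -> d [ 0.0015 -0.0016  0.0548] rot [ 0.15 -0.05 -0.19]
```

View pics/w12.png

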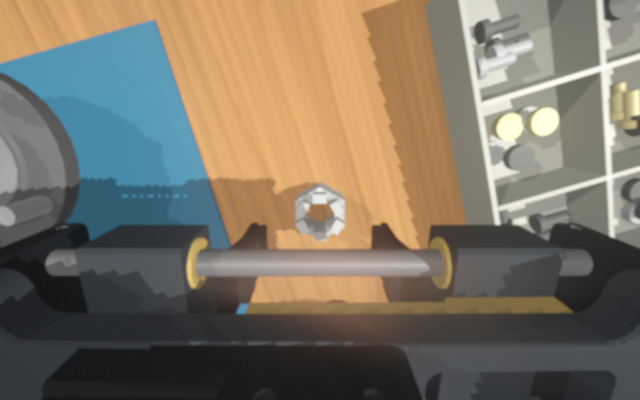

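Request:
play_rows(series=[72,0.001,0,0.02,0,0,0,72,0.001,0,0.038,0,0,0,72,0.001,0,0.049,0,0,0,72,0.001,0,0.053,0,0,0,72,0.001,0,0.053,0,0,0,30,0.001,0,0.053,0,0,0,30,0.001,0,0.053,0,0,0,30,0.001,0,0.053,0,0,0,30,0.001,0,0.053,0,0,0,30,0.001,0,0.053,0,0,0])

```text
time: 17.27
position: [0.6645, 0.1156, 0.0072]
tool_rot: [2.526, 1.867, 0.001]
ft_force: [-0.3, -0.1, 0.2]
grip_width: 0.428
```

```bash
python3 - <<'E'
from h import *
import pickle
s=get_state();print(s['position'],s['ft_force'],s['grip_width']*87)
w=get_image('wrist');save(w,'w13.png');pickle.dump(w,open('w13.pkl','wb'))
cmd((0.451,0.0008,0.16),0)
E
```

```text
[0.66449628 0.11564005 0.00718116] [-0.30564027 -0.0883957   0.24798682] 37.1961885896663
t=17.32 pos [0.6646 0.1156 0.0071] g 0.411 -> d [-0.1723 -0.1704 -0.1531] rot [  0.06  -0.02 -17.05]
```

View pics/w13.png

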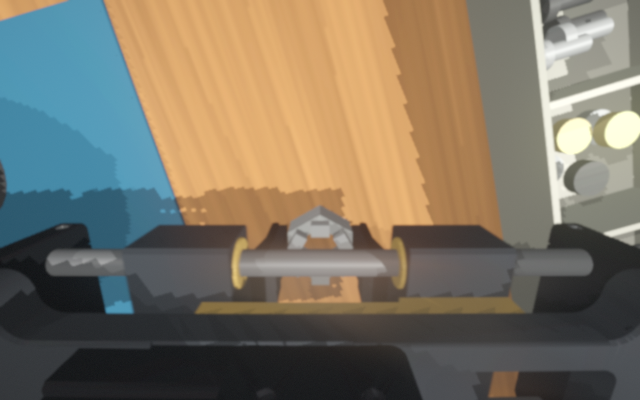

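Request:
play_rows(series=[30,0,0,0,0,0,0,30,0,0,0,0,0,0,30,0,0,0,0,0,0])

```text
time: 17.57
position: [0.6646, 0.1156, 0.0071]
tool_rot: [2.526, 1.867, 0.001]
ft_force: [0.1, 0.1, 3.4]
grip_width: 0.406
```

```bash
python3 - <<'E'
from h import *
import pickle
s=get_state();print(s['position'],s['ft_force'],s['grip_width']*87)
w=get_image('wrist');pickle.dump(w,open('w13.pkl','wb'))
cv2.imwrite('pics/c13.png',cv2.resize(w['frame'][195:295,270:370,::-1],None,fx=6,fy=6,interpolation=2))
E
```

```text
[0.66457855 0.11559073 0.00711134] [0.06034092 0.14011744 3.3758137 ] 35.356579234923466
```

View pics/c13.png

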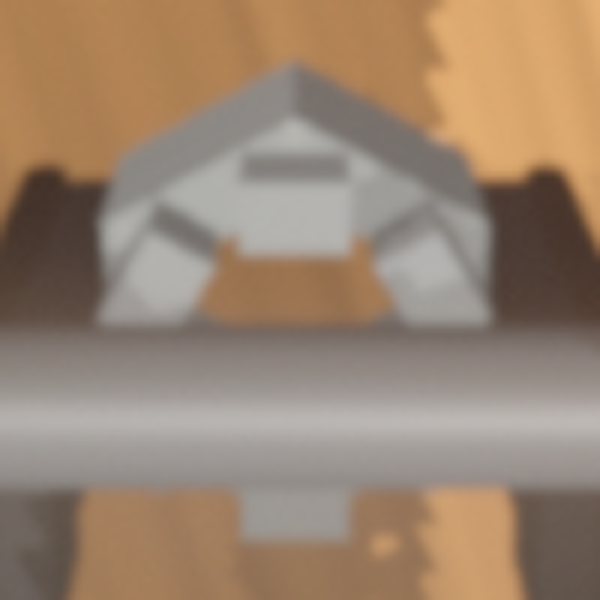

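```bash
python3 - <<'E'
from h import *
import pickle
w=pickle.load(open('w13.pkl','rb'));s=get_state()
a=np.radians(-17);y=np.array([np.cos(a),np.sin(a),0]);x=np.cross(y,[0,0,-1.])
for uv,z in [((319.2,205.3),0),((318.8,214.7),.019)]:
    P=ray(w,uv,z)[0]; d=P-s['position']; print('corner rel tool x,y',d@x,d@y,'centre offset x',d@x-.0208)
E
```

```text
corner rel tool x,y 0.01937679380392854 0.00031921155619515657 centre offset x -0.0014232061960714575
corner rel tool x,y 0.019718740473502146 4.819647752688037e-05 centre offset x -0.0010812595264978533
```

Request:
play_rows(series=[30,0,0,-0.04,0,0,0,30,0,0,-0.08,0,0,0,30,0,0,-0.12,0,0,0,30,-0.02,-0.02,-0.13,0,0,-4,30,-0.05,-0.05,-0.13,0,0,-9,30,-0.08,-0.08,-0.13,0,0,-13,30,-0.11,-0.109,-0.13,0,0,-17,30,-0.14,-0.139,-0.13,0,0,-17,30,-0.165,-0.164,-0.13,0,0,-17,30,-0.1715,-0.1705,-0.13,0,0,-17])

```text
time: 18.45
position: [0.4447, -0.0014, 0.1348]
tool_rot: [-2.222, -2.213, 0.006]
ft_force: [0.1, 0.7, -1.1]
grip_width: 0.412
```

Request:
play_rows(series=[30,0,0,0,0,0,0,30,0,0,0.03,0,0,0,30,0,0,0.06,0,0,0,30,0,0,0.08,0,0,0,30,0,0,0.08,0,0,0,30,0,0,0.08,0,0,0])

```text
time: 18.95
position: [0.4507, 0.0016, 0.0559]
tool_rot: [-2.222, -2.22, 0.004]
ft_force: [-0.6, -1.1, -0.7]
grip_width: 0.409
```

```bash
python3 - <<'E'
from h import *
import pickle
s=get_state();print(s['position'],s['ft_force'],s['grip_width']*87)
cmd((0.4512,0.0013,0.017),0)
w=get_image('wrist');save(w,'w14.png');pickle.dump(w,open('w14.pkl','wb'))
t=get_image('top');S=get_image('side');cv2.imwrite('pics/s14.png',cv2.resize(S['frame'][120:300,220:400,::-1],(600,600),interpolation=2))
cmd((0.4512,0.0013,0.017),0)
E
```

```text
[0.45072349 0.00161477 0.05588684] [-0.62223711 -1.0992482  -0.67155151] 35.54767950146168
t=18.95 pos [0.4507 0.0016 0.0559] g 0.409 -> d [-0.0002  0.0006  0.0389] rot [-0.12  0.1  -0.04]
t=19.10 pos [0.4526 0.0019 0.058 ] g 0.408 -> d [-0.0006 -0.0015  0.041 ] rot [ 0.16 -0.02 -0.04]
```

View pics/w14.png

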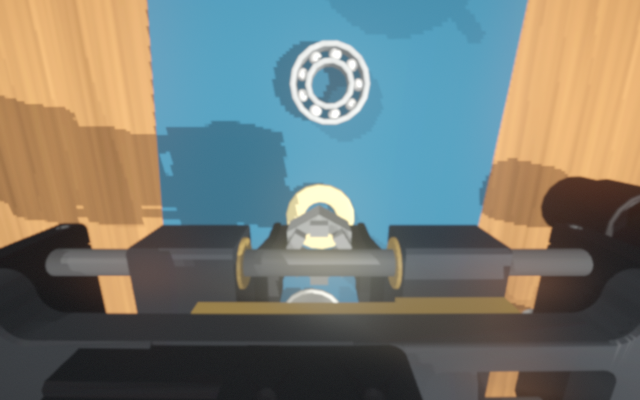

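View pics/s14.png

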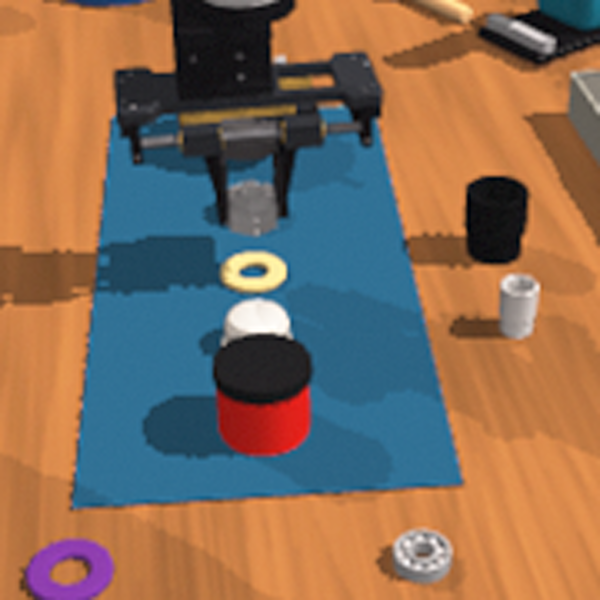

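```bash
python3 - <<'E'
from m import *
w=pickle.load(open('w14.pkl','rb')); t=pickle.load(open('t10.pkl','rb'))
s=get_state()
S2=get_image('side')
yel=lambda h,s,v:(h>20)&(h<40)&(s>40)&(v>130)
o=blobs(S2,(280,190,312,212),yel)[0];print(o[:6],ray(S2,o[:2],.0075)[0].round(4)); us=o[:2]
o=blobs(t,(300,210,330,245),yel)[0];print('tri',tri([(S2,us),(t,o[:2])]).round(4))
# wrist: outer edge of washer fit circle at z=.009
bl=blobs(w,(270,170,370,262),lambda h,s,v:(h>20)&(h<40)&(s>25)&(v>150))
c=np.vstack([b[6] for b in bl]).reshape(-1,2); c=c[c[:,1]<215]
P=ray(w,c,.009)[:,:2]
h=cv2.convexHull((P*1000).astype(np.float32)).reshape(-1,2)
from scipy.optimize import least_squares
r=least_squares(lambda p:np.linalg.norm(h-p,axis=1)-26,[451,0],loss='soft_l1');print('wrist circ',r.x,np.abs(r.fun).max(),len(h)); print(s['position'])
E
```

```text
(295.66, 201.21, 20, 12, 286, 196) [ 0.4516 -0.0012  0.0075]
tri [ 0.4503 -0.0005  0.0069]
wrist circ [451.30917992  -0.56785197] 0.47399430345298654 23
[0.45259942 0.00187767 0.05798276]
```

Request:
play_rows(series=[30,-0.001,-0.001,0.015,0,0,0,30,-0.001,-0.001,0.028,0,0,0,30,-0.001,-0.001,0.036,0,0,0,30,-0.001,-0.001,0.04,0,0,0,30,-0.001,-0.001,0.0405,0,0,0,30,-0.001,-0.001,0.0405,0,0,0,30,-0.001,-0.001,0.0405,0,0,0])

```text
time: 19.73
position: [0.4505, 0.0006, 0.0167]
tool_rot: [2.222, 2.22, 0.002]
ft_force: [-0.2, -0.1, -1.9]
grip_width: 0.408
```

```bash
python3 - <<'E'
from h import *
s=get_state();print(s['position'],s['ft_force'],s['grip_width']*87)
w=get_image('wrist');save(w,'w15.png')
cv2.imwrite('pics/c15.png',cv2.resize(w['frame'][185:305,250:390,::-1],None,fx=5,fy=5,interpolation=2))
s=get_state();print(s['position'],s['ft_force'],s['grip_width']*87)
E
```

```text
[0.45045953 0.00063062 0.01670425] [-0.16023857 -0.05376217 -1.87054533] 35.50458916069781
[0.45039459 0.00065906 0.01666181] [-0.83678642 -0.85306231 -2.48769951] 35.87981909763483
```

View pics/c15.png

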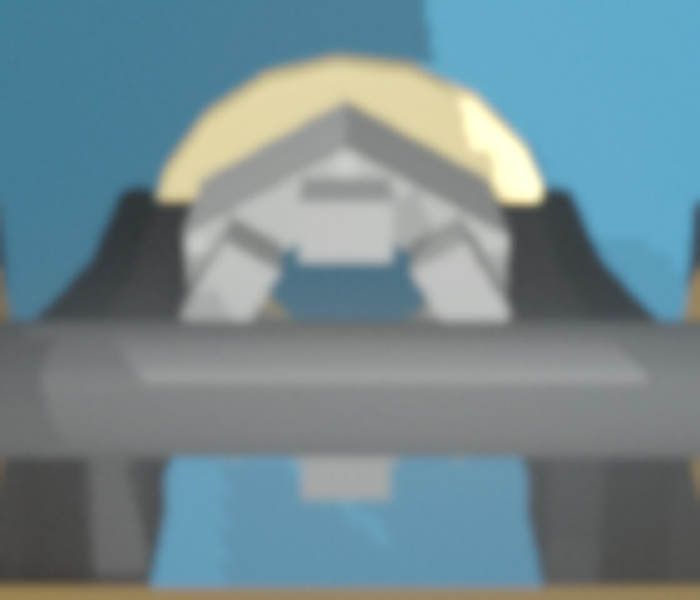

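Request:
play_rows(series=[30,0,0,0.0005,0,0,0,30,0,0,0.0005,0,0,0,58,0,0,0.0005,0,0,0,58,0,0,0.0005,0,0,0,58,0,0,0.0005,0,0,0,58,0,0,-0.015,0,0,0,58,0,0,-0.04,0,0,0,80,0,0,-0.08,0,0,0,80,0,0,-0.12,0,0,0,80,0,0.02,-0.135,0,0,0])

```text
time: 20.62
position: [0.4703, 0.0007, 0.1564]
tool_rot: [2.222, 2.22, 0.012]
ft_force: [1.1, -0.6, 0.3]
grip_width: 0.725
```

Request:
play_rows(series=[80,0,0.035,0,0,0,0,80,0,0.07,0,0,0,0,80,0,0.105,0,0,0,0,80,0,0.14,0,0,0,0,80,0,0.165,0,0,0,0,80,0,0.173,0,0,0,0,80,0,0.173,0,0,0,0,80,0,0.173,0,0,0,0])

```text
time: 21.28
position: [0.6419, -0.0001, 0.1505]
tool_rot: [-2.222, -2.219, 0.003]
ft_force: [0.1, 1.0, -0.0]
grip_width: 0.8
```

```bash
python3 - <<'E'
from h import *
import pickle
s=get_state();print(s['position'],s['ft_force'],s['grip_width'])
w=get_image('wrist');save(w,'w16.png');pickle.dump(w,open('w16.pkl','wb'))
t=get_image('top');S=get_image('side');cv2.imwrite('pics/t16.png',np.vstack([cv2.resize(t['frame'][195:250,225:400,::-1],(700,220),interpolation=2),cv2.resize(S['frame'][140:230,250:425,::-1],(700,360),interpolation=2)]))
print(get_state()['position'])
E
```

```text
[ 6.41890499e-01 -1.07555344e-04  1.50509176e-01] [ 0.08846246  0.97846914 -0.03764198] 0.7998294330110033
[6.41597646e-01 2.92512071e-04 1.51373064e-01]
```

View pics/w16.png

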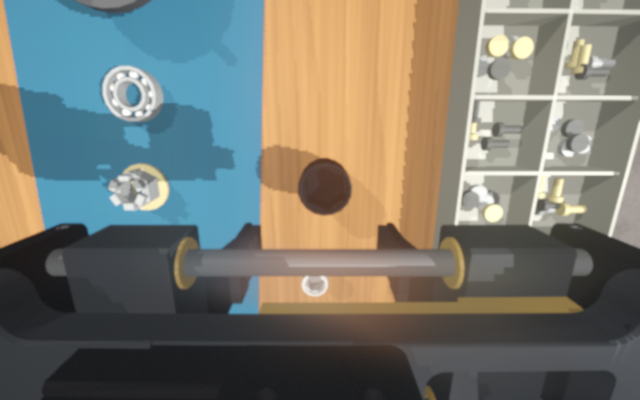

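View pics/t16.png

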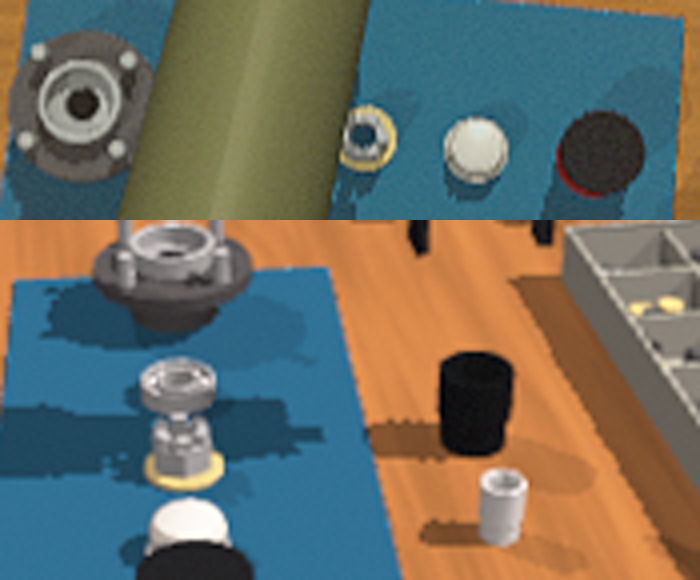

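```bash
python3 - <<'E'
from m import *
w=pickle.load(open('w16.pkl','rb'))
dk=lambda h,s,v:(v<75)
o=blobs(w,(290,150,360,222),dk)[0];print(o[:6])
e=cv2.minEnclosingCircle(o[6]);print(e)
# top view: topmost cap region of dark blob
ot=blobs(T,(300,150,330,185),lambda h,s,v:v<45)[0]; et=cv2.fitEllipse(ot[6]);print(ot[:6],et)
print('w z.057',ray(w,o[:2],.057)[0].round(4),'z.03',ray(w,o[:2],.03)[0].round(4))
# top rim in top view: width-14 circle at upper end of the blob
pt=(ot[4]+ot[2]/2-.5,ot[5]+7.5)
print('T rim',pt,ray(T,pt,.057)[0].round(4),'tri',tri([(w,o[:2]),(T,ot[:2])]).round(4))
so=blobs(S,(355,168,382,202),lambda h,s,v:v<45)[0]; print('side rim',ray(S,(so[0],so[5]+5),.057)[0].round(4), 'base',ray(S,(so[0],so[5]+so[3]-5),0.0)[0].round(4))
cv2.imwrite('pics/c16.png',cv2.resize(w['frame'][140:230,280:370,::-1],None,fx=6,fy=6,interpolation=2))
E
```

```text
Traceback (most recent call last):
IndexError: list index out of range
```

```bash
python3 - <<'E'
from m import *
w=pickle.load(open('w16.pkl','rb'))
cv2.imwrite('pics/c16.png',cv2.resize(w['frame'][140:230,280:370,::-1],None,fx=6,fy=6,interpolation=2))
print(w['frame'][186,325],w['frame'][165,325])
b=blobs(w,(285,150,360,222),lambda h,s,v:(v<90));print([x[:6] for x in b])
o=b[0];e=cv2.minEnclosingCircle(o[6]);print(e)
ot=blobs(T,(300,150,330,185),lambda h,s,v:v<45)[0]
print('w z.057',ray(w,o[:2],.057)[0].round(4),'z.03',ray(w,o[:2],.03)[0].round(4))
pt=(ot[4]+ot[2]/2-.5,ot[5]+7.5)
print('T rim',pt,ray(T,pt,.057)[0].round(4),'tri',tri([(w,o[:2]),(T,pt)]).round(4))
so=blobs(S,(355,168,382,202),lambda h,s,v:v<45)[0]; print('side rim',ray(S,(so[0],so[5]+5),.057)[0].round(4), 'base',ray(S,(so[0],so[5]+so[3]-5),0.0)[0].round(4))
E
```

```text
[84 60 48] [94 71 62]
[(323.59, 186.96, 49, 53, 300, 160)]
((324.42266845703125, 185.90721130371094), 26.46875762939453)
w z.057 [0.6462 0.0105 0.057 ] z.03 [0.6466 0.0042 0.03  ]
T rim (314.5, 167.5) [0.6414 0.0076 0.057 ] tri [0.6461 0.0076 0.0425]
side rim [0.6441 0.0025 0.057 ] base [0.6501 0.0134 0.    ]
```

View pics/c16.png

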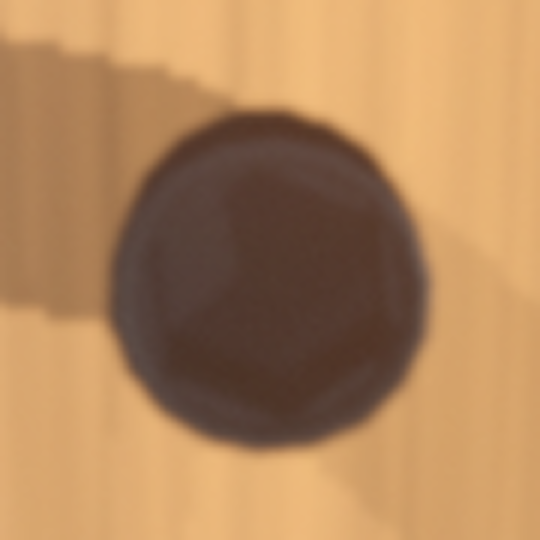

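Request:
play_rows(series=[86,0.008,0.003,0.03,0,0,0,86,0.008,0.003,0.06,0,0,0,86,0.008,0.003,0.075,0,0,0,86,0.008,0.003,0.075,0,0,0,86,0.008,0.003,0.075,0,0,0])

```text
time: 21.85
position: [0.6448, 0.0085, 0.0762]
tool_rot: [-2.222, -2.22, 0.001]
ft_force: [0.3, 0.2, 1.0]
grip_width: 0.858
```

```bash
python3 - <<'E'
from h import *
import pickle
s=get_state();print(s['position'],s['ft_force'],s['grip_width'])
w=get_image('wrist');save(w,'w17.png');pickle.dump(w,open('w17.pkl','wb'))
cmd((0.646,0.0085,0.03),0)
E
```

```text
[0.6447745  0.00848664 0.07616427] [0.29832335 0.15172536 1.02775068] 0.8582935603242137
t=21.90 pos [0.646  0.0083 0.0774] g 0.86 -> d [ 0.0002 -0.0001  0.0474] rot [ 0.08 -0.03 -0.07]
```

View pics/w17.png

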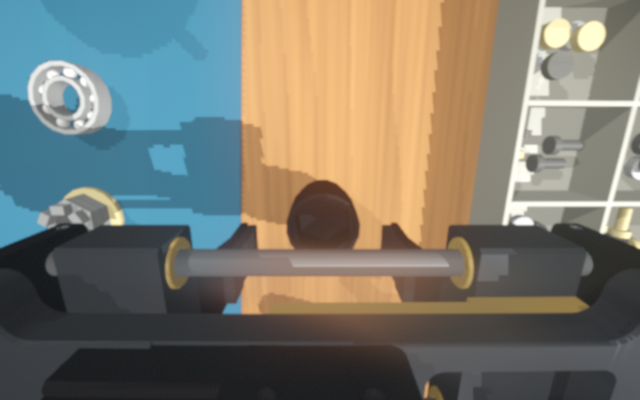

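Request:
play_rows(series=[86,0,0.001,0.02,0,0,0,86,0,0.001,0.037,0,0,0,86,0,0.001,0.046,0,0,0,86,0,0.001,0.047,0,0,0,86,0,0.001,0.047,0,0,0,40,0,0.001,0.047,0,0,0,40,0,0.001,0.047,0,0,0,40,0,0.001,0.047,0,0,0,40,0,0.001,0.047,0,0,0,40,0,0.001,0.047,0,0,0], force=45)

```text
time: 22.73
position: [0.6472, 0.0084, 0.0295]
tool_rot: [2.222, 2.22, 0.001]
ft_force: [1.0, -0.9, 2.7]
grip_width: 0.567
```

Request:
play_rows(series=[40,0,0,0,0,0,0,40,0,0,0,0,0,0])

```text
time: 22.9
position: [0.6472, 0.0084, 0.0295]
tool_rot: [2.222, 2.22, 0.001]
ft_force: [0.0, 0.6, 3.1]
grip_width: 0.561
```

```bash
python3 - <<'E'
from h import *
s=get_state();print(s['position'],s['ft_force'],s['grip_width']*87)
w=get_image('wrist');save(w,'w18.png')
cmd((0.541,-0.0055,0.15),0)
E
```

```text
[0.64718689 0.0084023  0.02954918] [0.04091308 0.55441797 3.08163503] 48.77809765970219
t=22.95 pos [0.6472 0.0084 0.0295] g 0.564 -> d [-0.014  -0.1061 -0.1205] rot [ 0.04 -0.01 -0.05]
```

View pics/w18.png

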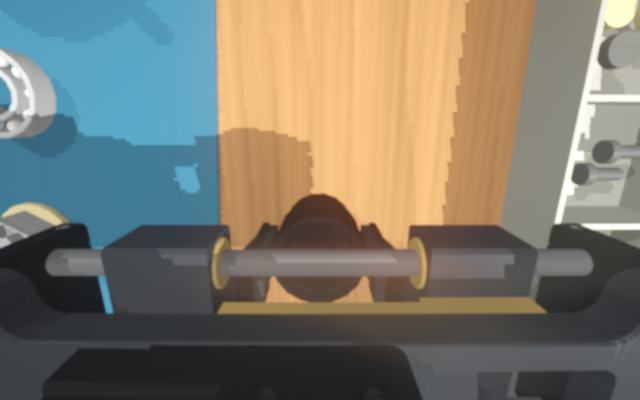

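Request:
play_rows(series=[40,0,0,-0.02,0,0,0,40,0,0,-0.03,0,0,0,40,-0.005,-0.03,-0.03,0,0,0,40,-0.01,-0.06,-0.03,0,0,0,40,-0.013,-0.085,-0.03,0,0,0,40,-0.014,-0.1,-0.03,0,0,0,40,-0.014,-0.106,-0.03,0,0,0,40,-0.014,-0.106,-0.025,0,0,0,40,-0.014,-0.106,-0.015,0,0,0,40,-0.014,-0.106,-0.008,0,0,0])

```text
time: 23.78
position: [0.5419, -0.0051, 0.0362]
tool_rot: [2.221, 2.22, 0.001]
ft_force: [0.4, 0.0, -5.3]
grip_width: 0.563
```

Request:
play_rows(series=[40,0,0,0.002,0,0,0,40,0,0,0.004,0,0,0,40,0,0,0.0045,0,0,0,40,0,0,0.0045,0,0,0])

```text
time: 24.12
position: [0.541, -0.0057, 0.0326]
tool_rot: [-2.222, -2.22, 0.001]
ft_force: [-1.8, 0.6, -2.3]
grip_width: 0.561
```

```bash
python3 - <<'E'
from h import *
s=get_state();print(s['position'],s['ft_force'],s['grip_width']*87)
w=get_image('wrist');save(w,'w19.png')
cmd((0.541,-0.0055,0.0325),0)
E
```

```text
[ 0.54098095 -0.00566023  0.03256421] [-1.76678649  0.60651302 -2.2534397 ] 48.84718165112871
t=24.17 pos [ 0.5412 -0.0057  0.0325] g 0.559 -> d [ 0.0002 -0.0002  0.    ] rot [ 0.    0.02 -0.06]
```

View pics/w19.png

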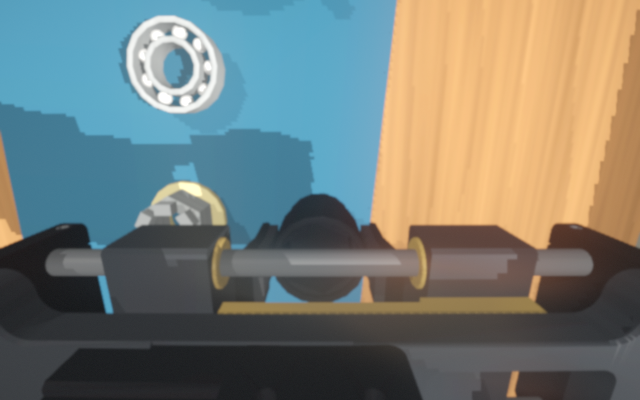

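Request:
play_rows(series=[40,0,0,0.0003,0,0,0,68,0,0,0.0003,0,0,0,68,0,0,0.0003,0,0,0,68,0,0,0.0003,0,0,0,68,0,0,-0.01,0,0,0,68,0,0,-0.03,0,0,0,68,0,0,-0.07,0,0,0,68,0,0,-0.11,0,0,0,68,0,0,-0.15,0,0,0,68,0,0,-0.19,0,0,0])

```text
time: 25.0
position: [0.5408, -0.006, 0.2256]
tool_rot: [2.223, 2.219, 0.003]
ft_force: [0.6, 0.9, 0.3]
grip_width: 0.68
```

Request:
play_rows(series=[68,-0.04,-0.01,0,0,0,0,68,-0.08,-0.02,0,0,0,0,68,-0.12,-0.03,0,0,0,0,68,-0.16,-0.04,0,0,0,0,68,-0.2,-0.05,0,0,0,0,68,-0.24,-0.06,0,0,0,0,68,-0.26,-0.065,0,0,0,0,68,-0.26,-0.065,0,0,0,0,68,-0.26,-0.065,0,0,0,0])

```text
time: 25.75
position: [0.475, -0.2672, 0.2235]
tool_rot: [2.226, 2.215, 0.001]
ft_force: [0.8, 0.7, 0.3]
grip_width: 0.684
```

```bash
python3 - <<'E'
from h import *
import pickle
s=get_state();print(s['time'],s['position'],s['ft_force'])
d={n:get_image(n) for n in('top','side','wrist')};pickle.dump(d,open('fin.pkl','wb'))
cv2.imwrite('pics/tf.png',cv2.resize(d['top']['frame'][150:295,190:465,::-1],(800,422),interpolation=2))
cv2.imwrite('pics/sf.png',cv2.resize(d['side']['frame'][120:300,220:400,::-1],(600,600),interpolation=2)); save(d['wrist'],'wf.png')
E
```

```text
25.75 [ 0.47504684 -0.26722368  0.22345556] [0.76147093 0.65232908 0.27574193]
```

View pics/tf.png

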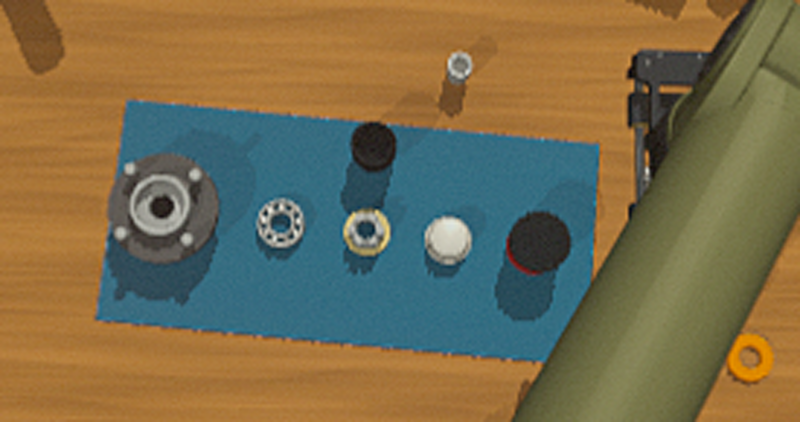

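View pics/sf.png

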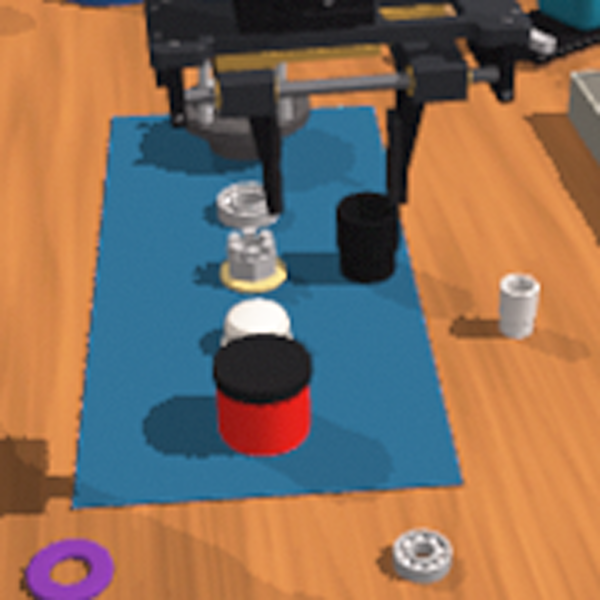

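View pics/wf.png

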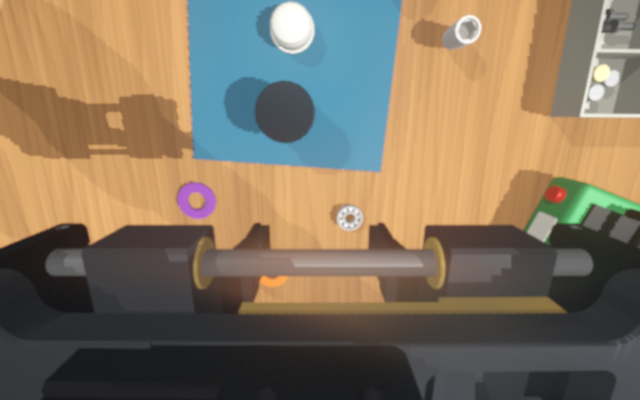

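All parts look in place. Final check in the hub frame.

```bash
python3 - <<'E'
from m import *
d=pickle.load(open('fin.pkl','rb'));t=d['top'];s=d['side']
th=np.radians(4.05); ex=np.array([np.cos(th),-np.sin(th)]); ey=np.array([np.sin(th),np.cos(th)]); hub=np.array([.466,.2185])
grey=lambda h,s,v:(s<70)&(v>100); yel=lambda h,s,v:(h>20)&(h<40)&(s>40)&(v>120)
def rel(P): p=P[:2]-hub; return (np.array([p@ex,p@ey])*1000).round(1)
b=blobs(t,(275,215,298,240),grey)[0];print('bearing',rel(ray(t,b[:2],.015)[0]))
b=blobs(t,(300,215,330,242),yel);c=np.vstack([x[6] for x in b]);(x,y),r=cv2.minEnclosingCircle(c);W=ray(t,(x,y),.009)[0];print('washer',rel(W),r*3.2)
b=blobs(t,(308,218,324,240),grey)[0];N=ray(t,b[:2],.03)[0];print('nut',rel(N),'nut-washer mm',((N-W)*1000).round(1))
b=blobs(t,(333,220,355,246),grey)[0];print('cap',rel(ray(t,b[:2],.018)[0]))
b=blobs(t,(305,186,330,215),lambda h,s,v:v<45)[0];print('socket',b[:6],rel(ray(t,b[:2],.035)[0]),rel(ray(t,(b[0],b[5]+7.5),.06)[0]))
# unmoved parts, top0 vs now
for n,roi,cond in [('ss',(338,162,358,186),grey),('tub',(360,218,390,250),lambda h,s,v:v<45)]:
    for im in (T,t):
        o=blobs(im,roi,cond)
        if o: print(n,o[0][:4])
for im in (S,s):
    print('small brg side',blobs(im,(330,270,360,300),grey)[0][:4],'tub side',blobs(im,(280,228,318,258),lambda h,s,v:((h<8)|(h>172))&(s>150)&(v>80))[0][:4])
E
```

```text
bearing [  -1.2 -124.3]
washer [  -1.4 -219.9] 25.706600952148438
nut [  -2.2 -218.8] nut-washer mm [-0.7  1.1 21. ]
cap [  -2.8 -309.6]
socket (318.08, 200.1, 15, 17, 311, 192) [  89.6 -219. ] [  86.3 -219.5]
ss (347.23, 172.75, 8, 11)
ss (347.3, 172.85, 8, 11)
small brg side (346.32, 286.3, 17, 16) tub side (298.81, 245.39, 28, 21)
small brg side (346.25, 286.39, 18, 16) tub side (298.83, 245.37, 28, 21)
```

All within tolerance, and the tub, small socket and small bearing have not moved. Handing in.

```bash
python3 -c "
from bench import *
print(close_job()); print(get_state()['time'])"
```

```text
the job is handed in; nothing more can be done
None
the job is handed in; nothing more can be done
```

I set out the wheel hub parts on the mat and handed the job in after about 26 s of the 109 s. In the final images everything was within tolerance. The hand-in gives no verdict, so these are my own checks.

The row runs from the hub at the left end of the mat towards -y. Each part was set down about level with the mat and then released.

| Part | Measured along the row from the hub | Target along the row | Measured off the middle line |
|---|---|---|---|
| Bearing | 124 mm | 126 mm | -1 mm |
| Washer | 220 mm | 218 mm | -1 mm |
| Nut on washer | 219 mm | 218 mm | -2 mm (about 1 mm off the washer's centre) |
| Cap | 310 mm | 310 mm | -3 mm |
| Socket | 219 mm | 218 mm | 86–90 mm behind (target 91 mm) |

- **Left alone:** the tub, small socket and small bearing show no shift in the before and after images (0.3 px or less).
- **Disagreement:** the cameras differ by about 2–5 mm on some positions. The largest was the hub's y (0.217 from the top view, 0.223 from the wrist view); I used 0.2185.
- **Not fully pinned down:** heights triangulated from two views came out several millimetres low on round parts, because the outline centres differ between views. I therefore relied on the grasp and set-down heights and the force readings. In the final views all the parts look upright, but I did not measure tilt.

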